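Pack the bar-tape rolls and log the lending box out

TASK

Get the lending box ready: lift the lid off the clear box and lay it aside (the empty cork mat is there for it), slide every tape roll up and off its spindle on the turntable and lay them all flat, side by side, on the floor of the clear box, then put the lid back on so that it sits fully down all round. Then pick up the label reader, aim its window at the middle of the label on the lid from about 10 cm away and hold it steady for two seconds, and lay the reader back on its charging pad, right way up and centred. Leave the other things on the shelf where they are.

Things in the scene. Friction and masses are not known exactly. Their poses are not given: they have to be found in the camera images.
- turntable: blue turntable disc, 240 mm across, locked, its top 20 mm above its origin (centre of underside, z up). Four spindles, 22 mm across, stand 82 mm from its centre at x, y = (+-58, +-58) mm in its frame and end 90 mm above the origin. A fixed hex key holder, 40 mm across, stands in the middle; its keys rise to 102 mm above the origin and reach 23 mm from the axis
- roll0: wound roll of grey bar tape, a ring of outer diameter 60, bore 30, height 26 mm, 60 g; origin at the centre of its underside, z along its axis. At the start it sits at the foot of one of the spindles, one roll per spindle; three or four rolls are there
- roll1: wound roll of grey bar tape, a ring of outer diameter 60, bore 30, height 26 mm, 60 g; origin at the centre of its underside, z along its axis. At the start it sits at the foot of one of the spindles, one roll per spindle; three or four rolls are there
- roll2: wound roll of grey bar tape, a ring of outer diameter 60, bore 30, height 26 mm, 60 g; origin at the centre of its underside, z along its axis. At the start it sits at the foot of one of the spindles, one roll per spindle; three or four rolls are there
- roll3: wound roll of grey bar tape, a ring of outer diameter 60, bore 30, height 26 mm, 60 g; origin at the centre of its underside, z along its axis. At the start it sits at the foot of one of the spindles, one roll per spindle; three or four rolls are there
- roll0_mid (a point): centre of roll0, 13 mm above its origin along its axis
- roll1_mid (a point): centre of roll1, 13 mm above its origin along its axis
- roll2_mid (a point): centre of roll2, 13 mm above its origin along its axis
- roll3_mid (a point): centre of roll3, 13 mm above its origin along its axis
- box: clear plastic open box, fixed, 200 by 200 mm outside, 50 mm high, walls and floor 5 mm thick (inside 190 by 190 mm); origin at the centre of its underside, x and y along its sides. The four rolls lie in it two by two, centres at about (+-43, +-43) mm
- lid: square grey lid, 204 by 204 mm, 180 g; origin at the centre of the bottom of its lip, z up. The lip, 8 mm deep, 182 mm square, drops inside the box with 4 mm play a side, any of the four ways round; plate 8 to 14 mm above the origin. Grip ridge in the middle 16 mm wide (x), 76 mm long (y), top at 42 mm. On the box the origin is 42 mm above the box's. Starts seated on the box
- mat: empty cork mat, fixed, 210 by 210 mm, 4 mm thick, origin at the centre of its underside; a free place for the lid to lie meanwhile
- label (a point): middle of the white 52 mm barred label on the lid's top face, at x = +60, y = 0, z = 14.5 mm in the lid's frame
- reader: white hand-held label reader, 195 mm long along its x, 160 g; origin on its underside below the centre of mass, z up. Handle: bar 34 mm wide (y), 30 mm high, from x = -100 to +45 mm. Head: 35 by 50 by 35 mm block turned 45 degrees, reaching x = +95 mm, z from 9 to 59 mm. Starts right way up on the pad
- eye: the reader's black window, facing forward and down: origin in its middle, at x = +82.4, y = 0, z = +21.6 mm in the reader's frame; its x axis is the beam, 45 degrees below the reader's x axis, its y the reader's y. It reads a label whose middle is 50 to 160 mm out along the beam and within 20 mm of it
- pad: black rubber charging pad, fixed, 190 mm (x) by 100 mm (y), 5 mm thick; origin at the centre of its underside. The reader belongs on it within 50 mm of the centre lengthways and 35 mm across, either way round
- wrench: steel pedal wrench, 260 mm long, lying flat; not to be moved
- light: white bicycle front light, 70 mm long, 40 mm high, lying; not to be moved
- levers: three black tire levers clipped side by side, 110 by 56 mm, lying flat; not to be moved
- bell: brass bell, 56 mm across, 32 mm tall; not to be moved
Not all that is in view belongs to the job. Leave any blue or pink look-alike of the roll2 alone. Leave any turquoise look-alike of the roll0 alone.

How it is judged:
On the way, in this order (a step that is already met when the one before it is completed fails the run):
1. every tape roll lies flat in the clear box (x of roll0_mid in the frame of box between -0.07 and 0.07 m and y of roll0_mid in the frame of box between -0.07 and 0.07 m and z of each of roll0_mid, roll1_mid, roll2_mid, roll3_mid in the frame of box below 0.024 m and angle between the z axis of each of roll0, roll1, roll2, roll3 and the z axis of box, either way round below 0.15 rad and linear speed of each of roll0, roll1, roll2, roll3 below 0.03 m/s and x of roll1_mid in the frame of box between -0.07 and 0.07 m and y of roll1_mid in the frame of box between -0.07 and 0.07 m and x of roll2_mid in the frame of box between -0.07 and 0.07 m and y of roll2_mid in the frame of box between -0.07 and 0.07 m and x of roll3_mid in the frame of box between -0.07 and 0.07 m and y of roll3_mid in the frame of box between -0.07 and 0.07 m), for 0.2 s.
2. the lid sits fully down on the box, let go (all of step 1 and horizontal distance between lid and box below 0.008 m and z of lid in the frame of box between 0.036 and 0.046 m and angle between lid's own z axis and vertical below 0.05 rad and contact force between the fingers and lid below 0.1 N), for 0.2 s.
3. the held reader is aimed at the label on the closed box and kept steady for a second (horizontal distance between lid and box below 0.008 m and z of lid in the frame of box between 0.036 and 0.046 m and angle between lid's own z axis and vertical below 0.05 rad and x of label in the frame of eye between 0.05 and 0.16 m and y of label in the frame of eye between -0.02 and 0.02 m and z of label in the frame of eye between -0.02 and 0.02 m and linear speed of reader below 0.03 m/s and contact force between the fingers and reader above 0.5 N), for 1 s.
At the end, for the whole second after the job is handed in: every roll there lies flat on the box floor, centre within 70 mm of the box's middle each way; lid centred within 8 mm, level, lip bottom 36 to 46 mm above the box's underside; reader at rest, right way up, on its pad within 50 mm of the centre lengthways and 35 mm across (all of step 1 and horizontal distance between lid and box below 0.008 m and z of lid in the frame of box between 0.036 and 0.046 m and angle between lid's own z axis and vertical below 0.05 rad and x of reader in the frame of pad between -0.05 and 0.05 m and y of reader in the frame of pad between -0.035 and 0.035 m and z of reader in the frame of pad below 0.012 m and angle between reader's own z axis and vertical below 0.2 rad and linear speed of reader below 0.02 m/s); the robot touches nothing.
It fails at once if the wrench pushed more than 6 cm from its place (distance of wrench from where it was at the start of the episode above 0.06 m).
It fails at once if the light pushed more than 6 cm from its place (distance of light from where it was at the start of the episode above 0.06 m).
It fails at once if the levers pushed more than 6 cm from its place (distance of levers from where it was at the start of the episode above 0.06 m).
It fails at once if the bell pushed more than 6 cm from its place (distance of bell from where it was at the start of the episode above 0.06 m).
Of roll0, roll1, roll2, roll3 only 3 to 4 are there at a start; the rules pass over those that are not, and their reading is None.
At some moment in a run one of lid, reader may be knocked a few centimetres aside while the robot is not near it.
Once in a run the grip may slacken for a moment while it holds something.
It also fails if it takes over 208 s, if anything falls off the work surface, if the arm or the gripper's body presses on something with over 40 N, if the wrist force passes 120 N, or if a joint passes its speed limit or range.

ROBOT

A 7-joint arm with a two-finger parallel gripper is mounted at the origin on the work surface. World frame = base frame: x ahead of the robot, y to its left, z up, the work surface at z = 0. Lengths are in m, angles in rad, forces in N, time in s.
With the tool pointing down it reaches from about 0.425 to 0.875 m from the base axis. Payload 4.7 kg.
Tool frame: the origin (TCP) lies midway between the tips of the shut fingers; the grasp point (between the pads) lies 19 mm behind it; z points along the fingers, y is the line along which they close (so a half turn about z gives the same grasp; the last joint's range is limited). The gripper opens to 87 mm and grips with 3 to 60 N. Pads are 19 mm wide; open, the fingers measure 117 mm over their backs; the gripper's body (75 mm by 190 mm) begins 51 mm behind the grasp point.
Start: joints at [-1.181, 0.321, -0.07, 1.45, 0.023, 1.371, -0.057], TCP at [0.239, 0.605, 0.192] pointing down, gripper open.
Joint ranges: [-2.86, 2.86], [-0.3, 2.09], [-1.38, 1.24], [0.06, 2.45], [-1.56, 4.7], [0.09, 2.05], [-2.69, 2.69]. Speed limits (rad/s): [2.57, 2.57, 3.14, 3.14, 3.14, 3.14, 3.14].

INTERFACE

Orientations are given as a rotation vector (axis times angle).
In Python, from bench import ctrl gives the robot as it stands. The module is installed in compiled form; this text tells all that it offers.
- The arm moves only by the tool carry_out, never from a script. Its argument "steps" is a list of rows, each a list of 7 numbers: the turn, a rotation vector about the world's x, y, z in degrees, then the shift along the world's x, y, z in cm, then the opening, from 0 (shut) to 1 (fully open). A call has 1 to 12 rows; each row is the pose to reach, as a shift and turn from the pose commanded when the call began; what a row does not reach only later rows make up. A row lasts 1/10 s, in which the tool goes at most 50 mm and 8.59 degrees, less where a joint would pass 70% of its speed; a pose out of reach is approached as far as the arm can. A call with a gripper value outside its range is refused whole. The fingers move at their own pace and stop on an object; "squeeze" is the grip in N (left out, the last holds). Time passes only in rows, so rows that repeat a pose let the fingers close. It gives the time, the measured TCP pose, the force, the opening and the grip force at its end, in the units of the state.
- ctrl.get_state(): the state, without advancing time (a new reading comes with each control period).
- ctrl.get_image(name): name is "scene" or "top" or "wrist"; returns a dict with "pixels" (420x560x3 uint8, red, green, blue), "camera_matrix" (3x3 intrinsics, pixels), "cam_to_world" (4x4, takes a point from camera to world coordinates); the wrist camera has in their place "T_tool_cam" (4x4, takes a point from camera to tool coordinates, whose origin is the TCP and whose axes are the flange's). Camera axes: x right, y down, z forward; pixel columns grow to the right and rows downward; lengths in m; the calibration is good to about 2 mm. A picture is of the moment at which its call begins: read the wrist's pose just before it. There is no depth.
- ctrl.close_job(): hands the job in; it is judged then, once.
The state is a dict: "time": time; "joint_positions": joint angles; "qd": joint speeds; "joint_torque": joint torques, N m; "position": TCP position; "tool_rot": TCP orientation; "ft_force": force on the tool from outside, world axes, zero at the start; "torque": the same for the moment, N m; "grip_width": opening from 0.0 (shut) to 1.0 (fully open); "grip_force": force on a finger pad.
Only numpy, scipy, OpenCV 4.12 (cv2) and the standard library are available. Lean on these libraries where they do the work, as an engineer would, in place of code of your own. Each camera call takes 0.05 s, during which the arm holds its last target. There are 200 camera calls.

## Working session

There is one attempt and no reset: what is moved stays moved. The work goes in short steps, Python scripts to look and compute and a tool call to move; the robot and the scene stay as the last step left them, time stands still between calls to the robot, and variables do not carry over. Pictures are saved under pics/ and viewed, at most 14 in all, crops included, and the job is handed in when it is done.

Besides the shell and the picture viewer there is one more tool, called after "Request:" by a JSON object that holds its "name" and its "arguments". carry_out: Moves the arm, as the interface text tells. Its arguments: {"type":"object","properties":{"steps":{"type":"array","items":{"type":"array","items":{"type":"number"}}},"squeeze":{"type":"number"}},"required":["steps"]}

```bash
mkdir -p pics; cat > h.py <<'E'
import numpy as np, cv2
from scipy.spatial.transform import Rotation as R
from bench import ctrl
def shot(name,fn=None):
    s=ctrl.get_state(); d=ctrl.get_image(name); im=cv2.cvtColor(np.array(d["pixels"]),cv2.COLOR_RGB2BGR)
    if fn: cv2.imwrite(f"pics/{fn}.png",im)
    K=np.array(d["camera_matrix"])
    if name=="wrist":
        T=np.eye(4);T[:3,:3]=R.from_rotvec(s["tool_rot"]).as_matrix();T[:3,3]=s["position"];T=T@np.array(d["T_tool_cam"])
    else: T=np.array(d["cam_to_world"])
    return im,K,T
def ray(px,K,T):
    px=np.atleast_2d(px).astype(float); d=np.c_[px,np.ones(len(px))]@np.linalg.inv(K).T@T[:3,:3].T
    return T[:3,3],d
def onz(px,K,T,z):
    o,d=ray(px,K,T); return o+d*((z-o[2])/d[:,2])[:,None]
def tri(p1,c1,p2,c2):
    P=[K@np.linalg.inv(T)[:3] for K,T in (c1,c2)]
    X=cv2.triangulatePoints(P[0],P[1],np.atleast_2d(p1).T.astype(float),np.atleast_2d(p2).T.astype(float)); return (X[:3]/X[3]).T
def proj(X,K,T):
    X=np.atleast_2d(X); c=(np.c_[X,np.ones(len(X))]@np.linalg.inv(T).T)[:,:3]@K.T; return c[:,:2]/c[:,2:]
E
python3 - <<'E'
from h import *
for n in("scene","top"):
    im,K,T=shot(n,n); print(n,K.round(1).tolist(),T.round(3).tolist())
s=ctrl.get_state(); print({k:np.round(v,3) for k,v in s.items()})
a=cv2.imread("pics/scene.png");b=cv2.imread("pics/top.png")
E
```

```text
scene [[431.8, 0.0, 278.1], [0.0, 431.8, 205.3], [0.0, 0.0, 1.0]] [[-0.355, 0.773, -0.526, 1.149], [0.935, 0.303, -0.186, 0.258], [0.016, -0.557, -0.83, 0.955], [0.0, 0.0, 0.0, 1.0]]
top [[514.2, 0.0, 266.5], [0.0, 514.2, 210.2], [0.0, 0.0, 1.0]] [[0.014, -0.989, 0.144, 0.422], [-1.0, -0.013, 0.006, 0.033], [-0.004, -0.144, -0.99, 1.245], [0.0, 0.0, 0.0, 1.0]]
{'time': np.float64(0.1), 'joint_positions': array([-1.181,  0.322, -0.07 ,  1.452,  0.023,  1.371, -0.057]), 'qd': array([ 0.002, -0.002, -0.   , -0.001,  0.001,  0.   ,  0.001]), 'joint_torque': array([-0.0000e+00, -4.9257e+01, -4.0600e-01, -3.1340e+01, -6.4000e-02,
        3.9000e-02,  0.0000e+00]), 'position': array([0.238, 0.604, 0.191]), 'tool_rot': array([-5.870e-01, -3.086e+00,  3.000e-03]), 'ft_force': array([0.549, 0.022, 0.531]), 'torque': array([-0.025, -0.03 , -0.062]), 'grip_force': np.float64(0.0), 'grip_width': np.float64(1.002)}
```

View pics/scene.png

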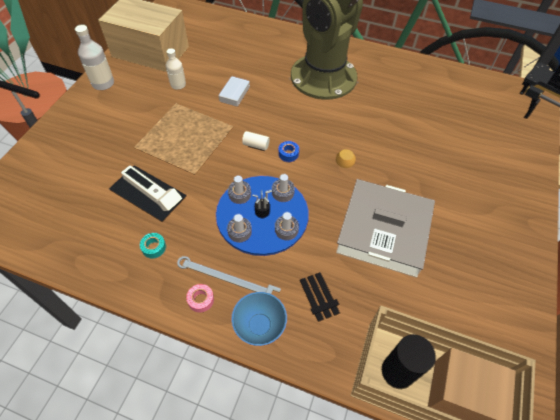

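View pics/top.png

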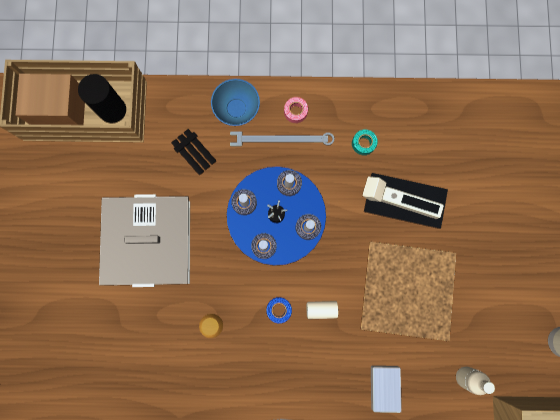

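Top view, what could be mistaken for a roll: the rings at (290,183), (244,202), (308,227) and (264,245) are grey and on spindles, so they are the four rolls. The loose rings, blue (279,310), pink (296,108) and turquoise (365,142), are look-alikes to leave. The lid is at (144,241) with its label toward +x at (144,214). The reader is at (404,198) with its head to the left, and the mat is at (408,291). Next I'll measure in both views and check a close crop.

```bash
cat > m.py <<'E'
from h import *
ims={n:shot(n) for n in("top","scene")}
def comps(m,amin=30):
    n,l,st,c=cv2.connectedComponentsWithStats(m.astype(np.uint8)); return [(c[i],st[i],l==i) for i in range(1,n) if st[i,4]>amin]
out={}
roi={"top":dict(tt=(220,160,335,272),lid=(90,185,200,295),mat=(350,235,465,345),pad=(355,165,455,235)),
     "scene":dict(tt=(210,170,315,256),lid=(330,175,440,275),mat=(130,100,238,172),pad=(105,160,190,222))}
for n,(im,K,T) in ims.items():
    hsv=cv2.cvtColor(im,cv2.COLOR_BGR2HSV); H,S,V=[hsv[...,i].astype(int) for i in range(3)]
    def inr(m,k):
        x0,y0,x1,y1=roi[n][k]; r=np.zeros(m.shape,bool); r[y0:y1,x0:x1]=m[y0:y1,x0:x1]; return r
    bl=inr((H>105)&(H<125)&(S>150),"tt"); c=max(comps(bl),key=lambda c:c[1][4])
    hull=cv2.convexHull(np.argwhere(c[2])[:,::-1].astype(np.float32)); el=cv2.fitEllipse(hull); print(n,"tt",el)
    W=onz(hull[:,0],K,T,.02)[:,:2]; cc,r=cv2.minEnclosingCircle(W.astype(np.float32)); print("  world c,r",cc,r)
    sp=[c for c in comps(inr((S<60)&(V>150),"tt"),10)]
    print("  spindles",[(c[0].round(1).tolist(),int(c[1][4])) for c in sp])
    for k,m in dict(lid=(S<60)&(V>90)&(V<215),mat=(H<25)&(S>60),pad=(V<45)).items():
        if k=="mat": continue
        cs=comps(inr(m,k)); c=max(cs,key=lambda c:c[1][4]); pts=np.argwhere(c[2])[:,::-1].astype(np.float32)
        h=cv2.convexHull(pts); print("  ",k,cv2.minAreaRect(pts), cv2.approxPolyDP(h,4,True)[:,0].tolist())
    cs=comps(inr((V>225)&(S<30),"lid"),5); print("  label bits",[(c[0].round(1).tolist(),c[1].tolist()) for c in cs])
im=ims["top"][0]; im2=ims["scene"][0]
a=cv2.resize(im[160:275,90:460],None,fx=2.1,fy=2.1,interpolation=cv2.INTER_CUBIC)
b=cv2.resize(im2[100:275,105:440],None,fx=777/335,fy=777/335/1.35,interpolation=cv2.INTER_CUBIC)
cv2.imwrite("pics/crop.png",np.vstack([a[:, :777],b[:, :777]]))
E
python3 m.py
```

```text
top tt ((275.83465576171875, 215.57666015625), (97.55841064453125, 98.67573547363281), 93.3526840209961)
  world c,r (0.5890498161315918, 0.017618553712964058) 0.11901170015335083
  spindles [([289.3, 177.8], 65), ([242.8, 197.7], 65), ([270.5, 215.0], 12), ([309.9, 223.8], 70), ([262.8, 244.2], 67)]
   lid ((144.0, 239.5), (90.99998474121094, 89.99998474121094), 90.0) [[189.0, 283.0], [99.0, 284.0], [102.0, 198.0], [187.0, 197.0]]
   pad ((403.0565185546875, 213.1972198486328), (77.9600601196289, 14.679768562316895), 10.573525428771973) [[442.0, 217.0], [437.0, 227.0], [364.0, 210.0], [367.0, 199.0]]
  label bits [([144.5, 195.5], [135, 195, 20, 2, 40]), ([144.4, 214.0], [133, 204, 23, 22, 244]), ([143.0, 285.0], [133, 284, 21, 3, 63])]
scene tt ((261.75677490234375, 215.13539123535156), (78.22640991210938, 91.14388275146484), 88.39073944091797)
  world c,r (0.5946915149688721, 0.017904918640851974) 0.1198146790266037
  spindles [([239.0, 182.4], 91), ([284.3, 180.5], 81), ([268.5, 191.2], 12), ([287.3, 219.2], 81), ([239.4, 221.6], 94)]
   lid ((388.2366638183594, 226.9557342529297), (88.63105773925781, 78.54962921142578), 16.886791229248047) [[434.0, 201.0], [417.0, 274.0], [337.0, 252.0], [357.0, 179.0]]
   pad ((139.92308044433594, 199.61538696289062), (61.017024993896484, 14.422204971313477), 33.6900634765625) [[168.0, 212.0], [160.0, 219.0], [111.0, 188.0], [122.0, 179.0]]
  label bits [([395.6, 188.3], [386, 186, 19, 6, 31]), ([383.0, 240.7], [371, 229, 25, 24, 190]), ([378.6, 239.0], [378, 236, 2, 7, 7]), ([378.7, 255.6], [369, 252, 21, 8, 47])]
```

View pics/crop.png

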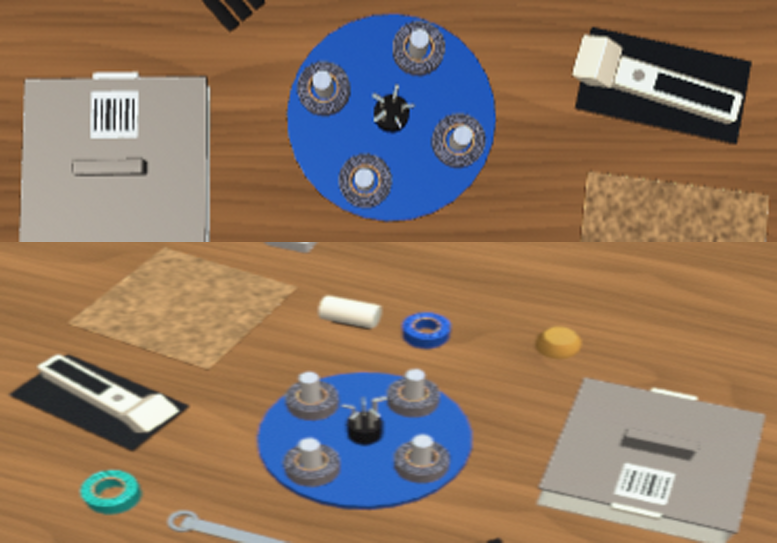

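```bash
cat > m2.py <<'E'
from h import *
(it,Kt,Tt),(is_,Ks,Ts)=shot("top"),shot("scene"); ct=(Kt,Tt);cs=(Ks,Ts)
A=[[289.3,177.8],[242.8,197.7],[309.9,223.8],[262.8,244.2],[144.4,214]]
B=[[239.4,221.6],[287.3,219.2],[239,182.4],[284.3,180.5],[383,240.7]]
X=tri(A,ct,B,cs); print(X.round(4)); print("centre",X[:4].mean(0), "radius",np.linalg.norm((X[:4]-X[:4].mean(0))[:,:2],axis=1), "yaw",np.degrees(np.arctan2(*(X[0]-X[:4].mean(0))[[1,0]])))
print("reproj",(proj(X,*ct)-A).round(1).tolist())
print("label@.0565",onz(A[4],*ct,.0565),onz(B[4],*cs,.0565))
# reader white & pad dark union, mat
for n,(im,K,T),rp,rm in(("top",(it,Kt,Tt),(355,165,455,235),(350,235,465,345)),("scene",(is_,Ks,Ts),(105,160,190,222),(130,100,238,172))):
    hsv=cv2.cvtColor(im,cv2.COLOR_BGR2HSV);H,S,V=[hsv[...,i].astype(int) for i in range(3)]
    def big(m,r):
        z=np.zeros(m.shape,np.uint8); z[r[1]:r[3],r[0]:r[2]]=m[r[1]:r[3],r[0]:r[2]]; N,l,st,c=cv2.connectedComponentsWithStats(z); i=1+st[1:,4].argmax(); return np.argwhere(l==i)[:,::-1].astype(np.float32)
    p=big((V<45)|((S<60)&(V>130))|((S<45)),rp); w=big((V>150)&(S<70),rp)
    m=big(((S<135)&(V>80)) if n=="top" else (S<150),rm)
    for k,q,z in(("pad",p,.005),("mat",m,.004),("reader",w,.03)):
        W=onz(q,K,T,z)[:,:2].astype(np.float32); r=cv2.minAreaRect(W*1000); print(n,k,np.round(r[0],1),np.round(r[1],1),round(r[2],1))
E
python3 m2.py
```

```text
[[ 0.6689 -0.0107  0.0722]
 [ 0.6208  0.0955  0.0729]
 [ 0.5618 -0.0588  0.0724]
 [ 0.5138  0.0478  0.0727]
 [ 0.5824  0.3262  0.0531]]
centre [0.59131607 0.01845476 0.07254512] radius [0.08288484 0.08246429 0.08266201 0.08290865] yaw -20.612026973729556
reproj [[-0.6, 0.2], [-0.2, 0.0], [-0.6, 0.2], [-0.2, 0.1], [-0.2, 0.0]]
label@.0565 [[0.58205382 0.32499577 0.0565    ]] [[0.58438585 0.32646078 0.0565    ]]
top pad [ 633.4 -293.4] [199.2  98. ] 78.1
top mat [ 415.  -301.2] [208.8 210.4] 83.4
top reader [ 635.2 -287. ] [192.   53.2] 73.0
scene pad [ 633.9 -304.6] [199.  97.] 78.5
scene mat [ 412.8 -316.3] [285.9 346.4] 21.8
scene reader [ 623.8 -285.9] [190.7  57. ] 71.5
```

The four spindle tips fit a circle of radius 82.7 mm centred at (0.591, 0.018), as they should. The label height is 53 mm against the stated 56.5 mm. The lid centre comes out near (0.523, 0.326), with the ridge along world y. I'll move above the lid with the fingers closing along x.

Request:
{"name": "carry_out", "arguments": {"steps": [[0,0,-8,3.5,-3.5,1.5,1],[0,0,-16,7,-7,3,1],[0,0,-24,10.5,-10.5,4.5,1],[0,0,-32,14,-14,5.5,1],[0,0,-40,17.5,-17.5,5.5,1],[0,0,-48,21,-21,5.5,1],[0,0,-56,24.5,-24.5,5.5,1],[0,0,-64,28.5,-27.8,5.5,1],[0,0,-68.4,28.5,-27.8,5.5,1],[0,0,-68.4,28.5,-27.8,5.5,1],[0,0,-68.4,28.5,-27.8,5.5,1]]}}

```text
time: 1.4
position: [0.5226, 0.3279, 0.2471]
tool_rot: [-2.215, -2.226, 0.0]
ft_force: [0.6, -0.6, -0.0]
grip_width: 1.001
grip_force: 0.0
```

```bash
cat > w.py <<'E'
import sys
from h import *
im,K,T=shot("wrist",sys.argv[1]); np.savez("pics/"+sys.argv[1],K=K,T=T); s=ctrl.get_state()
print(T.round(3).tolist(),K[0,0]); print(s["position"].round(4),s["tool_rot"].round(4),s["joint_positions"].round(2),round(s["time"],1))
E
python3 w.py w1
```

```text
[[1.0, 0.004, 0.0, 0.523], [0.004, -0.966, -0.26, 0.399], [-0.001, 0.26, -0.966, 0.439], [0.0, 0.0, 0.0, 1.0]] 336.57940369267305
[0.5222 0.3285 0.2471] [-2.2141e+00 -2.2271e+00  2.0000e-04] [-0.84  0.23  0.28  1.46 -0.06  1.46 -0.55] 1.4
```

View pics/w1.png

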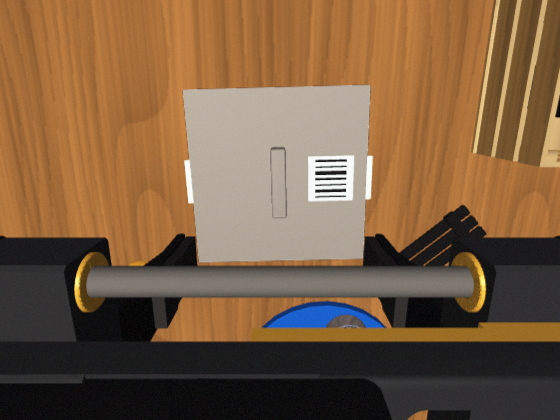

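The lid plate's corners are at (184,90), (369,86), (364,261) and (198,262), the ridge at (279,183) and the label at (331,178). I'll measure precisely by segmentation.

```bash
cat > lid.py <<'E'
import sys
from h import *
def corners(im,box,lo=120,hi=215):
    hsv=cv2.cvtColor(im,cv2.COLOR_BGR2HSV);m=((hsv[...,1]<60)&(hsv[...,2]>90)&(hsv[...,2]<225)).astype(np.uint8)
    z=np.zeros_like(m);x0,y0,x1,y1=box;z[y0:y1,x0:x1]=m[y0:y1,x0:x1]; z=cv2.morphologyEx(z,cv2.MORPH_OPEN,np.ones((9,9)))
    N,l,st,c=cv2.connectedComponentsWithStats(z); i=1+st[1:,4].argmax(); h=cv2.convexHull(np.argwhere(l==i)[:,::-1].astype(np.int32))
    for e in range(3,20):
        a=cv2.approxPolyDP(h,e,True)[:,0]
        if len(a)==4: break
    return a
if __name__=="__main__":
    im=cv2.imread("pics/w1.png"); d=np.load("pics/w1.npz"); a=corners(im,(176,75,378,268)); print(a.tolist())
    P=onz(a,d["K"],d["T"],.056); print(P.round(4).tolist(),P.mean(0)); e=np.roll(P,-1,0)-P; print(np.linalg.norm(e,axis=1), np.degrees(np.arctan2(e[:,1],e[:,0])))
    g=cv2.cvtColor(im,cv2.COLOR_BGR2GRAY); print(g[185,262:296])
    print("ridge",onz([[279,147.5],[279,217]],d["K"],d["T"],.084),"label",onz([331,178],d["K"],d["T"],.0565))
    t,Kt,Tt=shot("top"); print("label tri",tri([331,178],(d["K"],d["T"]),[144.4,214],(Kt,Tt)))
E
python3 lid.py
```

```text
[[369, 85], [362, 257], [199, 261], [184, 90]]
[[0.6185, 0.4276, 0.056], [0.6245, 0.2269, 0.056], [0.4232, 0.2207, 0.056], [0.4187, 0.4217, 0.056]] [0.52121061 0.3242225  0.056     ]
[0.20078257 0.20141432 0.20104779 0.19993662] [ -88.30407753 -178.25028006   91.2748165     1.67566871]
[173 172 173 172 171 175 173 173 172 129 153 171 171 171 172 168 167 170
 167 167 170 169 164 124 166 172 171 174 170 172 171 172 172 175]
ridge [[0.52176854 0.36318419 0.084     ]
 [0.52201139 0.28694267 0.084     ]] label [[0.58189628 0.32571367 0.0565    ]]
label tri [[0.58223927 0.32539885 0.05484641]]
```

Lid centre is (0.5215, 0.3245) with yaw about 1.5°. The sides measure 201 mm, and the label triangulates at 55 mm height, so both checks pass. Going down to grasp the ridge.

Request:
{"name": "carry_out", "arguments": {"steps": [[0,0,1.3,-0.05,-0.4,-4.5,1],[0,0,1.3,-0.05,-0.4,-9,1],[0,0,1.3,-0.05,-0.4,-13,1],[0,0,1.3,-0.05,-0.4,-16,0.7],[0,0,1.3,-0.05,-0.4,-18.3,0.5],[0,0,1.3,-0.05,-0.4,-18.3,0],[0,0,1.3,-0.05,-0.4,-18.3,0],[0,0,1.3,-0.05,-0.4,-18.3,0],[0,0,1.3,-0.05,-0.4,-18.3,0],[0,0,1.3,-0.05,-0.4,-18.3,0]], "squeeze": 40}}

```text
time: 2.5
position: [0.5238, 0.3232, 0.0657]
tool_rot: [2.194, 2.248, 0.004]
ft_force: [0.2, -0.4, -0.3]
grip_width: 0.448
grip_force: 0.0
```

Request:
{"name": "carry_out", "arguments": {"steps": [[0,0,0,0,0,0,0],[0,0,0,0,0,0,0],[0,0,0,0,0,0,0],[0,0,0,0,0,0,0],[0,0,0,0,0,0,0],[0,0,0,0,0,0,0]]}}

```text
time: 3.1
position: [0.5231, 0.3226, 0.0642]
tool_rot: [2.195, 2.248, -0.0]
ft_force: [0.6, 0.0, 0.4]
grip_width: 0.015
grip_force: 0.0
```

The fingers shut on nothing, so I need to look.

```bash
python3 - <<'E'
from h import *
a=shot("wrist","w2")[0]; b=shot("top","t2")[0]; c=shot("scene","s2")[0]
cv2.imwrite("pics/c2.png",np.hstack([cv2.resize(b,(400,300)),cv2.resize(c,(400,300))]))
cv2.imwrite("pics/c2.png",np.vstack([cv2.imread("pics/c2.png"),np.hstack([cv2.resize(a,(400,300)),cv2.resize(c[140:300,300:513],(400,300))])]))
E
```

```text
(no output)
```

View pics/c2.png

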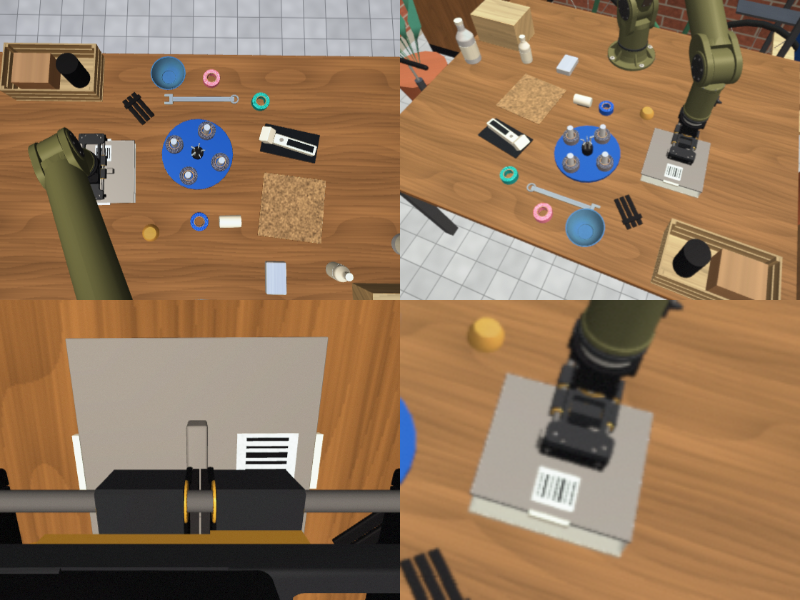

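The wrist view shows the fingers straddling the ridge at (200,490), so the zero reading is odd. I'll check the state again.

Request:
{"name": "carry_out", "arguments": {"steps": [[0,0,0,0,0,0,0],[0,0,0,0,0,0,0],[0,0,0,0,0,0,0]], "squeeze": 40}}

```text
time: 3.55
position: [0.5231, 0.3227, 0.0643]
tool_rot: [2.195, 2.248, 0.0]
ft_force: [0.2, 0.3, 0.2]
grip_width: 0.01
grip_force: 0.0
```

```bash
python3 - <<'E'
from h import *
s=ctrl.get_state();print({k:np.round(v,4) for k,v in s.items()})
im,K,T=shot("wrist"); cv2.imwrite("pics/w3.png",cv2.resize(im[150:370,180:390],None,fx=2.7,fy=2.7,interpolation=cv2.INTER_CUBIC))
E
```

```text
{'time': np.float64(3.55), 'joint_positions': array([-0.816 ,  0.3409,  0.2661,  1.7035, -0.0982,  1.1102, -0.4968]), 'qd': array([ 0.0005, -0.0012, -0.0007,  0.0005,  0.0029, -0.0022,  0.001 ]), 'joint_torque': array([ 1.00000e-03, -4.60582e+01,  3.08870e+00, -2.84898e+01,
       -6.37000e-02, -2.50000e-03,  0.00000e+00]), 'position': array([0.5231, 0.3227, 0.0643]), 'tool_rot': array([2.1947e+00, 2.2478e+00, 1.0000e-04]), 'ft_force': array([0.1754, 0.3266, 0.1703]), 'torque': array([-0.0643,  0.0458,  0.0537]), 'grip_force': np.float64(0.0), 'grip_width': np.float64(0.0097)}
```

View pics/w3.png

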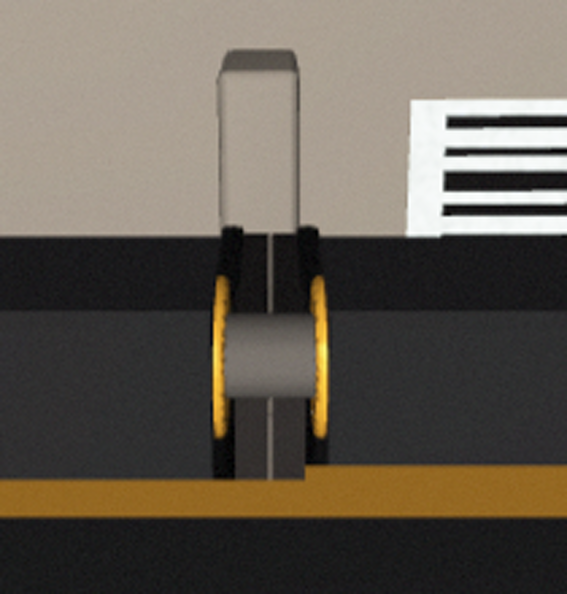

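```bash
python3 - <<'E'
from h import *
im,K,T=shot("wrist"); s=ctrl.get_state()
print("tcp px",proj(s["position"],K,T))
for u,v in((229,50),(293,50),(219,72),(298,72),(408,236),(410,100)):
    p=[180+u/2.7,150+v/2.7]; print(p,[onz(p,K,T,z)[0].round(4).tolist() for z in(.04,.056,.07,.084)])
d=np.load("pics/w1.npz"); w1=cv2.imread("pics/w1.png"); cv2.imwrite("pics/w1c.png",cv2.resize(w1[130:235,230:370],None,fx=5.5,fy=5.5,interpolation=cv2.INTER_CUBIC))
E
```

```text
tcp px [[279.58551691 233.40134605]]
[264.8148148148148, 168.51851851851853] [[0.5127, 0.3581, 0.04], [0.5134, 0.3607, 0.056], [0.5139, 0.363, 0.07], [0.5145, 0.3653, 0.084]]
[288.5185185185185, 168.51851851851853] [[0.5281, 0.3585, 0.04], [0.5276, 0.3611, 0.056], [0.5272, 0.3633, 0.07], [0.5268, 0.3656, 0.084]]
[261.1111111111111, 176.66666666666666] [[0.5104, 0.3527, 0.04], [0.5112, 0.3557, 0.056], [0.5119, 0.3584, 0.07], [0.5126, 0.361, 0.084]]
[290.3703703703704, 176.66666666666666] [[0.5295, 0.3531, 0.04], [0.5289, 0.3561, 0.056], [0.5284, 0.3587, 0.07], [0.5278, 0.3614, 0.084]]
[331.1111111111111, 237.4074074074074] [[0.5587, 0.3115, 0.04], [0.556, 0.3176, 0.056], [0.5536, 0.3229, 0.07], [0.5511, 0.3282, 0.084]]
[331.85185185185185, 187.03703703703704] [[0.557, 0.3468, 0.04], [0.5544, 0.3503, 0.056], [0.5521, 0.3533, 0.07], [0.5498, 0.3563, 0.084]]
```

View pics/w1c.png

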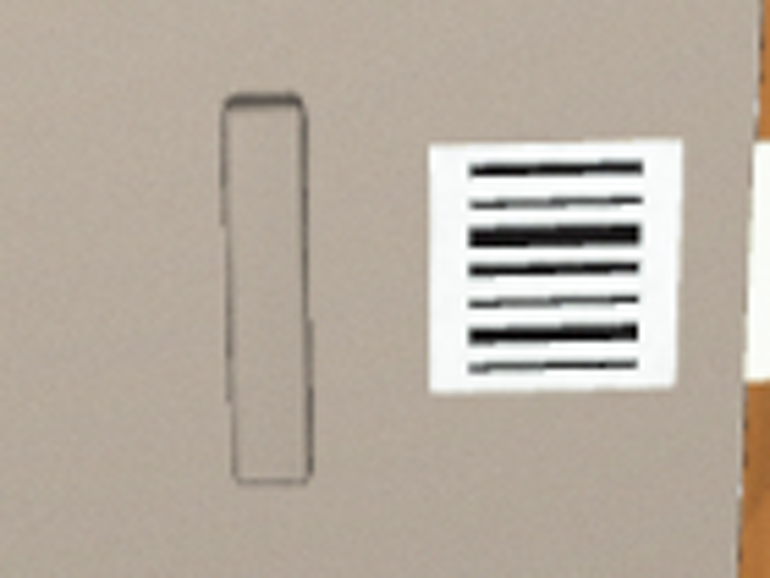

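```bash
python3 - <<'E'
from h import *
im,K,T=shot("wrist"); d=np.load("pics/w1.npz")
a=[[270.9,149],[284.9,149],[270.9,146.8],[284.9,146.8],[308.2,156]]
b=[[261.1,176.7],[290.4,176.7],[264.8,168.5],[288.5,168.5],[331.9,187]]
print(tri(a,(d["K"],d["T"]),b,(K,T)).round(4))
E
```

```text
[[0.5133 0.3626 0.0928]
 [0.5278 0.362  0.0875]
 [0.5131 0.3614 0.0596]
 [0.528  0.3611 0.0557]
 [0.5545 0.3508 0.057 ]]
```

Triangulation puts the ridge top at about 88 mm and the plate at 57 mm, as stated. I'll lift a little and see what comes with the gripper.

Request:
{"name": "carry_out", "arguments": {"steps": [[0,0,0,0,0,1,0],[0,0,0,0,0,2,0],[0,0,0,0,0,3,0],[0,0,0,0,0,4,0],[0,0,0,0,0,4,0],[0,0,0,0,0,4,0]]}}

```text
time: 4.3
position: [0.5233, 0.3228, 0.1048]
tool_rot: [2.195, 2.248, 0.001]
ft_force: [-0.7, -0.1, -0.8]
grip_width: 0.003
grip_force: 0.0
```

```bash
python3 - <<'E'
from h import *
s=ctrl.get_state()
im,K,T=shot("wrist","w4");print("tcp px",proj(s["position"],K,T)); c=shot("scene")[0]
cv2.imwrite("pics/c4.png",np.hstack([cv2.resize(im[100:310,140:420],(400,300)),cv2.resize(c[140:300,300:513],(400,300))]))
E
```

```text
tcp px [[279.554722   233.34691609]]
```

View pics/c4.png

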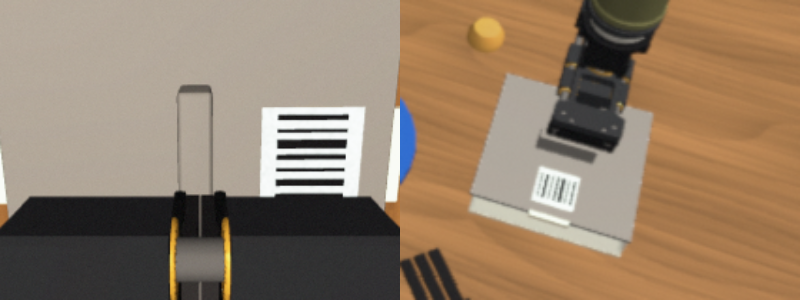

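The lid stayed where it was. I'll probe the ridge top gently with the shut fingers to check the height.

Request:
{"name": "carry_out", "arguments": {"steps": [[0,0,0,-0.2,0,-0.5,0],[0,0,0,-0.2,0,-1,0],[0,0,0,-0.2,0,-1.3,0],[0,0,0,-0.2,0,-1.5,0],[0,0,0,-0.2,0,-1.6,0],[0,0,0,-0.2,0,-1.7,0],[0,0,0,-0.2,0,-1.8,0],[0,0,0,-0.2,0,-1.9,0],[0,0,0,-0.2,0,-2,0]]}}

```text
time: 5.3
position: [0.5212, 0.3227, 0.0843]
tool_rot: [2.195, 2.248, 0.0]
ft_force: [0.5, 0.7, 0.3]
grip_width: 0.009
grip_force: 0.0
```

Request:
{"name": "carry_out", "arguments": {"steps": [[0,0,0,0,0,-0.1,0],[0,0,0,0,0,-0.2,0],[0,0,0,0,0,-0.3,0],[0,0,0,0,0,-0.4,0],[0,0,0,0,0,-0.5,0],[0,0,0,0,0,-0.6,0],[0,0,0,0,0,-0.7,0],[0,0,0,0,0,-0.8,0]]}}

```text
time: 6.1
position: [0.5211, 0.3227, 0.0762]
tool_rot: [2.195, 2.248, 0.0]
ft_force: [-0.7, -0.3, -0.1]
grip_width: 0.005
grip_force: 0.0
```

Request:
{"name": "carry_out", "arguments": {"steps": [[0,0,0,0,0,-0.4,0],[0,0,0,0,0,-0.8,0],[0,0,0,0,0,-1.1,0],[0,0,0,0,0,-1.2,0],[0,0,0,0,0,-1.3,0],[0,0,0,0,0,-1.4,0],[0,0,0,0,0,-1.5,0],[0,0,0,0,0,-1.6,0]]}}

```text
time: 6.9
position: [0.5211, 0.3227, 0.0603]
tool_rot: [2.195, 2.248, 0.0]
ft_force: [-0.4, 0.4, -0.4]
grip_width: 0.005
grip_force: 0.0
```

Request:
{"name": "carry_out", "arguments": {"steps": [[0,0,0,0,0,-0.1,0],[0,0,0,0,0,-0.2,0],[0,0,0,0,0,-0.3,0],[0,0,0,0,0,-0.4,0],[0,0,0,0,0,-0.5,0],[0,0,0,0,0,-0.6,0],[0,0,0,0,0,-0.6,0]]}}

```text
time: 7.6
position: [0.5212, 0.3227, 0.0543]
tool_rot: [2.195, 2.248, 0.0]
ft_force: [-0.6, 0.4, -0.1]
grip_width: 0.008
grip_force: 0.0
```

```bash
python3 - <<'E'
from h import *
s=ctrl.get_state();print(s["position"],s["ft_force"])
im,K,T=shot("wrist","w5");t,Kt,Tt=shot("top"); c,Kc,Tc=shot("scene"); print(proj(s["position"],Kt,Tt),proj(s["position"],Kc,Tc))
cv2.imwrite("pics/c5.png",np.hstack([cv2.resize(im[100:310,140:420],(400,300)),cv2.resize(c[150:270,310:470],(400,300),interpolation=cv2.INTER_CUBIC)]))
E
```

```text
[0.52115456 0.32268969 0.05430486] [-0.57914307  0.39442841 -0.08945863]
[[144.35585455 240.11880281]] [[387.1333265  219.73998169]]
```

View pics/c5.png

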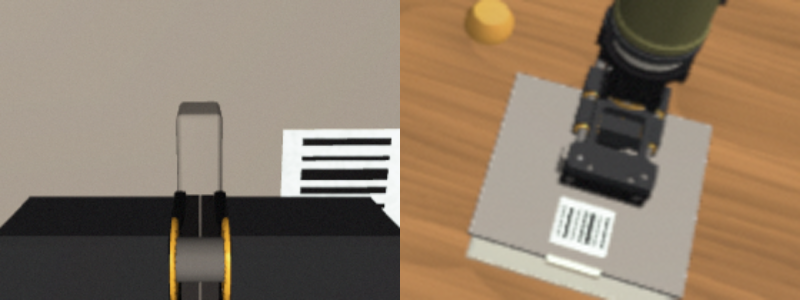

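Request:
{"name": "carry_out", "arguments": {"steps": [[0,0,0,0,0,-0.1,0],[0,0,0,0,0,-0.2,0],[0,0,0,0,0,-0.3,0],[0,0,0,0,0,-0.4,0],[0,0,0,0,0,-0.5,0],[0,0,0,0,0,-0.5,0]]}}

```text
time: 8.35
position: [0.5212, 0.3228, 0.0541]
tool_rot: [-2.194, -2.247, -0.001]
ft_force: [-9.6, -5.5, 25.4]
grip_width: 0.004
grip_force: 12.5
```

Contact came at a reported z of 0.054 with 25 N. Either the tips really sit about 30 mm above the reported TCP, or the ridge isn't solid. The test is to raise, open, and lower straddling the ridge.

Request:
{"name": "carry_out", "arguments": {"steps": [[0,0,0,0,0,0.7,0],[0,0,0,0,0,2,0.7],[0,0,0,0,0,2,0.7],[0,0,0,0,0,2,0.7],[0,0,0,0,0,2,0.7],[0,0,0,0,0,2,0.7],[0,0,0,0,0,2,0.7],[0,0,0,0,0,2,0.7],[0,0,0,0,0,1,0.7],[0,0,0,0,0,0.7,0.7],[0,0,0,0,0,0.4,0.7],[0,0,0,0,0,0.3,0.7]]}}

```text
time: 9.55
position: [0.5207, 0.3224, 0.0516]
tool_rot: [-2.195, -2.248, 0.002]
ft_force: [-0.3, 0.4, -0.2]
grip_width: 0.696
grip_force: 0.0
```

Request:
{"name": "carry_out", "arguments": {"steps": [[0,0,0,0,0,-0.1,0.7],[0,0,0,0,0,-0.2,0.7],[0,0,0,0,0,-0.3,0.7],[0,0,0,0,0,-0.3,0.7]]}}

```text
time: 9.95
position: [0.5211, 0.3227, 0.0493]
tool_rot: [2.195, 2.248, 0.0]
ft_force: [0.7, 0.3, -0.7]
grip_width: 0.701
grip_force: 0.0
```

No contact, so the real tips are about 30 mm above the reported TCP. I'll go on down to a reported 0.034 and close.

Request:
{"name": "carry_out", "arguments": {"steps": [[0,0,0,-0.05,0,-0.3,0.7],[0,0,0,-0.05,0,-0.6,0.7],[0,0,0,-0.05,0,-0.9,0.7],[0,0,0,-0.05,0,-1.2,0.7],[0,0,0,-0.05,0,-1.4,0.7],[0,0,0,-0.05,0,-1.4,0.7]]}}

```text
time: 10.55
position: [0.5203, 0.3224, 0.0348]
tool_rot: [-2.195, -2.248, 0.001]
ft_force: [0.4, 0.2, 0.1]
grip_width: 0.701
grip_force: 0.0
```

Request:
{"name": "carry_out", "arguments": {"steps": [[0,0,0,0,0,0,0],[0,0,0,0,0,0,0],[0,0,0,0,0,0,0],[0,0,0,0,0,0,0],[0,0,0,0,0,0,0],[0,0,0,0,0,0,0],[0,0,0,0,0,0,0],[0,0,0,0,0,0,0]], "squeeze": 40}}

```text
time: 11.35
position: [0.5207, 0.3227, 0.0353]
tool_rot: [2.194, 2.248, 0.0]
ft_force: [0.2, -0.0, -0.1]
grip_width: 0.18
grip_force: 40.0
```

The grip is firm: width 0.18 (15.7 mm) at 40 N. The tip offset is +30 mm over the reported z. Lifting the lid.

Request:
{"name": "carry_out", "arguments": {"steps": [[0,0,0,0,0,1,0],[0,0,0,0,0,2.5,0],[0,0,0,0,0,5,0],[0,0,0,0,0,8,0],[0,0,0,0,0,11,0],[0,0,0,0,0,13,0],[0,0,0,-0.5,-3,13,0],[0,0,0,-1,-6,13,0],[0,0,0,-2,-10,13,0],[0,0,0,-2.5,-14,13,0],[0,0,0,-3,-18,13,0],[0,0,0,-4,-22,13,0]]}}

```text
time: 12.55
position: [0.4808, 0.1009, 0.1666]
tool_rot: [2.195, 2.247, 0.003]
ft_force: [1.5, -0.8, -1.7]
grip_width: 0.18
grip_force: 40.0
```

Request:
{"name": "carry_out", "arguments": {"steps": [[0,0,0,-0.5,-4,0,0],[0,0,0,-1,-8,0,0],[0,0,0,-2,-12,0,0],[0,0,0,-2.5,-16,0,0],[0,0,0,-3,-20,0,0],[0,0,0,-4,-24,0,0],[0,0,0,-4.5,-28,0,0],[0,0,0,-5,-32,0,0],[0,0,0,-6,-36,0,0],[0,0,0,-6.6,-39,0,0],[0,0,0,-6.6,-40.2,0,0],[0,0,0,-6.6,-40.2,0,0]]}}

```text
time: 13.75
position: [0.4139, -0.3019, 0.1665]
tool_rot: [2.199, 2.241, 0.0]
ft_force: [-0.0, 0.3, -1.6]
grip_width: 0.18
grip_force: 40.0
```

```bash
python3 - <<'E'
from h import *
s=ctrl.get_state();print(s["position"],s["tool_rot"],s["grip_width"],s["joint_positions"].round(2))
im,K,T=shot("scene"); t,Kt,Tt=shot("top")
w=shot("wrist")[0]
cv2.imwrite("pics/c6.png",np.vstack([np.hstack([cv2.resize(im,(400,300)),cv2.resize(t,(400,300))]),np.hstack([cv2.resize(w,(400,300)),cv2.resize(t[180:300,80:240],(400,300))])]))
E
```

```text
[ 0.41387999 -0.30188052  0.16647523] [2.19870406e+00 2.24143722e+00 3.40909436e-04] 0.18000343477006864 [-0.28  0.03  0.89  1.85 -0.03  1.27  0.63]
```

View pics/c6.png

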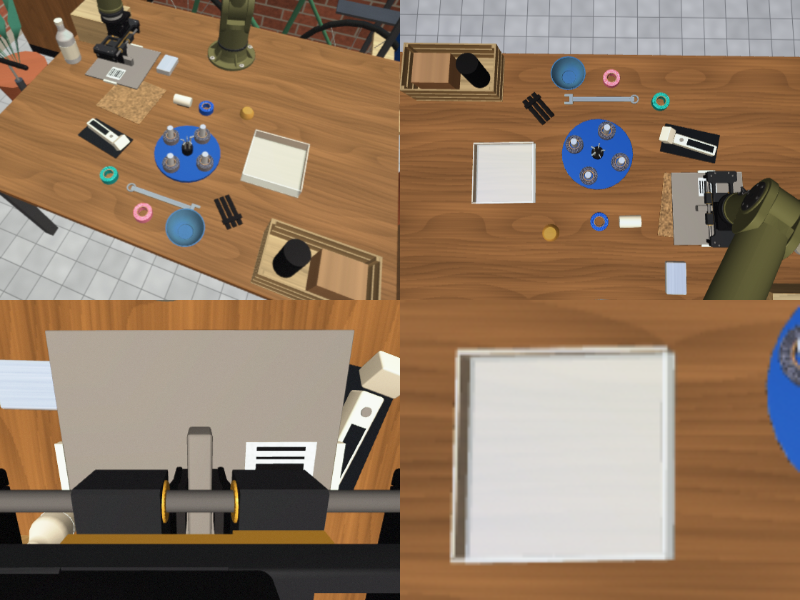

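The lid is held level above the mat and the box is open and empty. Lowering onto the mat.

Request:
{"name": "carry_out", "arguments": {"steps": [[0,0,0,0,0,-4,0],[0,0,0,0,0,-8,0],[0,0,0,0,0,-12,0],[0,0,0,0,0,-14.5,0],[0,0,0,0,0,-15.8,0],[0,0,0,0,0,-16.4,0],[0,0,0,0,0,-16.7,0],[0,0,0,0,0,-16.8,0],[0,0,0,0,0,-16.8,0]]}}

```text
time: 14.8
position: [0.4155, -0.2997, -0.0017]
tool_rot: [2.193, 2.247, 0.002]
ft_force: [0.3, -0.2, -2.2]
grip_width: 0.181
grip_force: 40.0
```

Request:
{"name": "carry_out", "arguments": {"steps": [[0,0,0,0,0,-0.1,0],[0,0,0,0,0,-0.2,0],[0,0,0,0,0,-0.2,0]]}}

```text
time: 15.1
position: [0.4155, -0.2997, -0.0028]
tool_rot: [2.194, 2.247, 0.003]
ft_force: [-3.3, 2.0, 12.4]
grip_width: 0.179
grip_force: 40.0
```

Request:
{"name": "carry_out", "arguments": {"steps": [[0,0,0,0,0,0.1,0.6],[0,0,0,0,0,0.1,0.6],[0,0,0,0,0,0.1,0.6],[0,0,0,0,0,0.1,0.6],[0,0,0,0,0,0.1,0.6],[0,0,0,0,0,3,0.7],[0,0,0,0,0,7,1],[0,0,0,0,0,12,1],[0,0,0,0,0,17,1],[0,0,0,0,0,20,1]]}}

```text
time: 16.1
position: [0.4156, -0.3004, 0.199]
tool_rot: [2.193, 2.244, 0.004]
ft_force: [0.5, -0.8, 0.3]
grip_width: 0.951
grip_force: 0.0
```

```bash
python3 - <<'E'
from h import *
s=ctrl.get_state();print(s["position"],s["joint_positions"].round(2))
t,Kt,Tt=shot("top","t7"); w,K,T=shot("wrist","w7"); np.savez("pics/w7",K=K,T=T)
hsv=cv2.cvtColor(t,cv2.COLOR_BGR2HSV); m=((hsv[...,1]<70)&(hsv[...,2]>120)).astype(np.uint8); z=np.zeros_like(m); z[185:300,90:200]=m[185:300,90:200]
z=cv2.morphologyEx(z,cv2.MORPH_CLOSE,np.ones((9,9)))
N,l,st,c=cv2.connectedComponentsWithStats(z); i=1+st[1:,4].argmax(); q=np.argwhere(l==i)[:,::-1].astype(np.float32)
h=cv2.approxPolyDP(cv2.convexHull(q),4,True)[:,0]; print(h.tolist()); 
for zz in(.0,.05): print(zz,onz(h,Kt,Tt,zz).round(4).tolist(), cv2.minAreaRect((onz(q,Kt,Tt,zz)[:,:2]*1000).astype(np.float32)))
# spindle tips on z=.09
A=[[289.3,177.8],[242.8,197.7],[309.9,223.8],[262.8,244.2]]
S=onz(A,Kt,Tt,.09); print(S.round(4).tolist(),S.mean(0),np.linalg.norm(S-S.mean(0),axis=1))
from lid import corners
E
```

```text
[ 0.41558393 -0.30043384  0.19904779] [-0.33 -0.    0.91  1.81  0.    1.33  0.61]
[[189.0, 283.0], [100.0, 284.0], [103.0, 200.0], [186.0, 198.0]]
0.0 [[0.4241, 0.2238, 0.0], [0.4188, 0.4373, 0.0], [0.623, 0.4423, 0.0], [0.6307, 0.2385, 0.0]] ((524.079345703125, 334.2033996582031), (208.8385009765625, 214.4904022216797), 1.7944767475128174)
0.05 [[0.424, 0.2161, 0.05], [0.4189, 0.4211, 0.05], [0.6149, 0.4259, 0.05], [0.6223, 0.2303, 0.05]] ((519.9629516601562, 322.11102294921875), (200.44967651367188, 205.87449645996094), 1.794473648071289)
[[0.6656, -0.0113, 0.09], [0.618, 0.0942, 0.09], [0.5602, -0.0587, 0.09], [0.5126, 0.0471, 0.09]] [0.58908902 0.01782351 0.09      ] [0.081889   0.08168366 0.08178367 0.08190936]
```

The lid touched down at the predicted height, which confirms the offset. The box centre is (0.5207, 0.3235) with yaw 1.6°. Next, two wrist views of the turntable to refine the rolls.

Request:
{"name": "carry_out", "arguments": {"steps": [[0,0,0,1.5,4,2,1],[0,0,0,3,8,4,1],[0,0,0,5,12,4,1],[0,0,0,7,16,4,1],[0,0,0,8.5,20,4,1],[0,0,0,10,24,4,1],[0,0,0,10,25.5,4,1],[0,0,0,10,25.5,4,1],[0,0,0,10,25.5,4,1]]}}

```text
time: 17.1
position: [0.514, -0.0455, 0.2344]
tool_rot: [-2.195, -2.247, 0.003]
ft_force: [-0.6, 0.3, 0.1]
grip_width: 0.999
grip_force: 0.0
```

```bash
python3 w.py w8
```

```text
[[1.0, 0.022, 0.005, 0.513], [0.022, -0.965, -0.261, 0.026], [-0.001, 0.261, -0.965, 0.427], [0.0, 0.0, 0.0, 1.0]] 336.57940369267305
[ 0.514  -0.0463  0.2347] [-2.1973e+00 -2.2453e+00  2.0000e-03] [-0.58  0.    0.63  1.73  0.    1.41  0.07] 17.1
```

Request:
{"name": "carry_out", "arguments": {"steps": [[0,0,0,4.5,0,0,1],[0,0,0,9,0,0,1],[0,0,0,14,0,0,1],[0,0,0,14,0,0,1],[0,0,0,14,0,0,1]]}}

```text
time: 17.65
position: [0.6543, -0.0468, 0.233]
tool_rot: [-2.198, -2.244, 0.008]
ft_force: [-0.6, -0.5, 0.4]
grip_width: 0.998
grip_force: 0.0
```

```bash
python3 w.py w9; python3 - <<'E'
from h import *
cv2.imwrite("pics/c9.png",np.hstack([cv2.imread(f"pics/w{i}.png")[:,60:460] for i in(8,9)]))
for i in(8,9):
    im=cv2.imread(f"pics/w{i}.png");hsv=cv2.cvtColor(im,cv2.COLOR_BGR2HSV)
    m=((hsv[...,1]<70)&(hsv[...,2]>150)).astype(np.uint8);N,l,st,c=cv2.connectedComponentsWithStats(m)
    print(i,[(c[k].round(1).tolist(),st[k].tolist()) for k in range(1,N) if st[k,4]>60 and c[k][1]<260])
E
```

```text
[[1.0, 0.02, 0.002, 0.654], [0.02, -0.964, -0.263, 0.025], [-0.004, 0.263, -0.965, 0.425], [0.0, 0.0, 0.0, 1.0]] 336.57940369267305
[ 0.6538 -0.047   0.2348] [ 2.1982  2.2441 -0.0036] [-0.47  0.36  0.67  1.39 -0.22  1.46  0.21] 17.7
8 [([386.0, 41.7], [357, 17, 53, 57, 1063]), ([502.8, 116.7], [473, 18, 64, 217, 3259]), ([265.4, 86.8], [257, 66, 27, 50, 104]), ([281.4, 88.7], [260, 70, 43, 43, 182]), ([281.0, 91.0], [263, 73, 36, 39, 163]), ([295.6, 99.2], [273, 72, 33, 46, 100]), ([280.1, 89.1], [270, 78, 22, 23, 400]), ([370.4, 106.5], [365, 100, 12, 14, 77]), ([349.7, 108.3], [344, 102, 12, 14, 82]), ([400.7, 145.3], [392, 126, 26, 48, 141]), ([422.2, 150.6], [395, 127, 48, 45, 880]), ([550.3, 154.2], [542, 144, 18, 23, 103]), ([320.6, 188.6], [297, 166, 45, 44, 873]), ([160.1, 206.8], [142, 177, 37, 62, 1879])]
9 [([537.9, 146.1], [498, 0, 62, 237, 8754]), ([246.9, 39.6], [222, 12, 51, 57, 267]), ([388.0, 112.6], [367, 12, 47, 220, 3296]), ([245.3, 36.0], [225, 16, 45, 49, 840]), ([144.7, 85.8], [121, 62, 54, 52, 919]), ([221.0, 101.2], [217, 94, 9, 15, 63]), ([197.9, 102.9], [192, 96, 13, 15, 87]), ([288.8, 145.5], [267, 122, 48, 48, 454]), ([291.6, 147.7], [282, 135, 21, 26, 436]), ([447.9, 159.0], [425, 137, 49, 48, 641]), ([214.2, 179.1], [200, 163, 21, 40, 69]), ([191.6, 187.1], [178, 165, 37, 42, 634]), ([46.4, 203.5], [25, 174, 43, 62, 1976])]
```

View pics/c9.png

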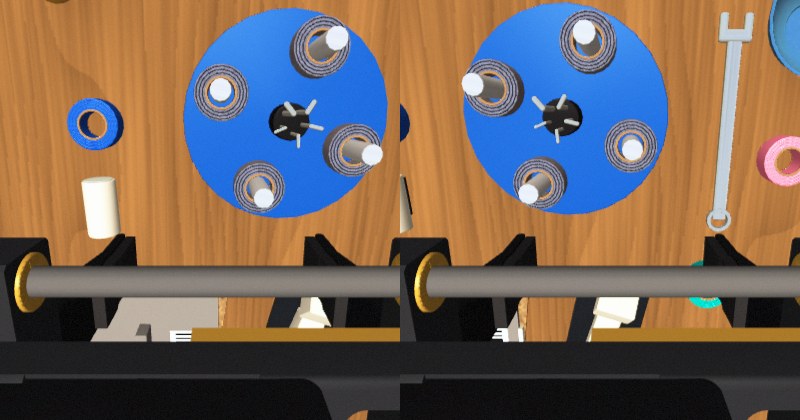

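The two wrist views show the four grey rolls on their spindles. Cap centres are about (281,89), (397,38), (432,155) and (323,198) in the first view, and (132,85), (243,32), (292,149) and (188,194) in the second. Triangulating these and the tilt-free centre.

```bash
python3 - <<'E'
from h import *
d8=np.load("pics/w8.npz");d9=np.load("pics/w9.npz");c8=(d8["K"],d8["T"]);c9=(d9["K"],d9["T"])
cap={}
for i,s in((8,[[432,155],[397,38],[281,89],[323,198]]),(9,[[292,149],[243,32],[132,85],[188,194]])):
    im=cv2.imread(f"pics/w{i}.png");hsv=cv2.cvtColor(im,cv2.COLOR_BGR2HSV);m=((hsv[...,1]<40)&(hsv[...,2]>195)).astype(np.uint8)
    m=cv2.morphologyEx(m,cv2.MORPH_OPEN,cv2.getStructuringElement(cv2.MORPH_ELLIPSE,(9,9)));N,l,st,c=cv2.connectedComponentsWithStats(m)
    cap[i]=[c[1+np.argmin(np.linalg.norm(c[1:]-p,axis=1))] for p in s]; print(np.round(cap[i],1).tolist(),)
X=tri(cap[8],c8,cap[9],c9);print(X.round(4));M=X.mean(0);print(M,np.linalg.norm((X-M)[:,:2],axis=1),np.degrees(np.arctan2((X-M)[:,1],(X-M)[:,0])))
for i,c in((8,c8),(9,c9)):
    im=cv2.imread(f"pics/w{i}.png");hsv=cv2.cvtColor(im,cv2.COLOR_BGR2HSV);m=((hsv[...,0]>105)&(hsv[...,0]<125)&(hsv[...,1]>150)).astype(np.uint8)
    N,l,st,cc=cv2.connectedComponentsWithStats(m);k=1+st[1:,4].argmax();q=np.argwhere(l==k)[:,::-1]
    W=onz(q,*c,.02)[:,:2].astype(np.float32);print("disc",cv2.minEnclosingCircle(W))
    print("caps@.09",onz(cap[i],*c,.09)[:,:2].round(4).tolist())
E
```

```text
[[431.8, 154.0], [396.6, 37.3], [280.1, 88.9], [323.3, 197.5]]
[[292.1, 149.4], [243.6, 31.3], [132.1, 83.8], [187.9, 193.6]]
[[ 0.6654 -0.0118  0.0887]
 [ 0.6182  0.094   0.0887]
 [ 0.5123  0.0467  0.0888]
 [ 0.5595 -0.0592  0.0884]]
[0.58884624 0.01744668 0.08862775] [0.08198315 0.08198458 0.08199502 0.08204328] [ -20.87919842   69.02275522  159.07977001 -110.96889952]
disc ((0.5887234807014465, 0.01717088744044304), 0.11903615295886993)
caps@.09 [[0.6649, -0.0116], [0.6178, 0.0937], [0.5123, 0.0466], [0.5593, -0.0587]]
disc ((0.5892575979232788, 0.017432210966944695), 0.11904267966747284)
caps@.09 [[0.6654, -0.0117], [0.6183, 0.0938], [0.5128, 0.0467], [0.5599, -0.0588]]
```

The caps triangulate to height 88.7 mm and radius 82.0 mm, which matches the text, so the offset is in the tool length only. I'll go to roll C at (0.5595, -0.0592) with a tangential grip, turned -22°, and descend carefully.

Request:
{"name": "carry_out", "arguments": {"steps": [[0,0,-7.5,-3.5,-0.5,0,1],[0,0,-15,-7,-1,0,1],[0,0,-22.2,-9.45,-1.25,0,1],[0,0,-22.2,-9.45,-1.25,-4,1],[0,0,-22.2,-9.45,-1.25,-8,1],[0,0,-22.2,-9.45,-1.25,-12,1],[0,0,-22.2,-9.45,-1.25,-16,1],[0,0,-22.2,-9.45,-1.25,-19,1],[0,0,-22.2,-9.45,-1.25,-20.5,1],[0,0,-22.2,-9.45,-1.25,-20.8,1],[0,0,-22.2,-9.45,-1.25,-20.8,1]]}}

```text
time: 18.8
position: [0.5606, -0.0572, 0.0288]
tool_rot: [2.587, 1.782, 0.004]
ft_force: [-0.3, -0.0, 0.0]
grip_width: 1.002
grip_force: 0.0
```

Request:
{"name": "carry_out", "arguments": {"steps": [[0,0,0,0,0,-0.2,1],[0,0,0,0,0,-0.4,1],[0,0,0,0,0,-0.6,1],[0,0,0,0,0,-0.8,1],[0,0,0,0,0,-1.0,1]]}}

```text
time: 19.3
position: [0.5602, -0.0568, 0.0172]
tool_rot: [2.586, 1.783, 0.0]
ft_force: [-0.6, 0.0, -0.5]
grip_width: 0.999
grip_force: 0.0
```

Request:
{"name": "carry_out", "arguments": {"steps": [[0,0,0,-0.05,-0.2,-0.2,1],[0,0,0,-0.05,-0.2,-0.4,1],[0,0,0,-0.05,-0.2,-0.6,1],[0,0,0,-0.05,-0.2,-0.8,1],[0,0,0,-0.05,-0.2,-0.8,1]]}}

```text
time: 19.8
position: [0.5593, -0.0588, 0.0089]
tool_rot: [-2.586, -1.783, 0.001]
ft_force: [-0.4, -0.0, -0.5]
grip_width: 0.999
grip_force: 0.0
```

Request:
{"name": "carry_out", "arguments": {"steps": [[0,0,0,0,0,-0.2,1],[0,0,0,0,0,-0.4,1],[0,0,0,0,0,-0.6,1],[0,0,0,0,0,-0.8,1],[0,0,0,0,0,-0.8,1]]}}

```text
time: 20.3
position: [0.5593, -0.0588, 0.0009]
tool_rot: [-2.586, -1.783, 0.001]
ft_force: [-0.4, 0.2, -1.5]
grip_width: 1.001
grip_force: 0.0
```

Request:
{"name": "carry_out", "arguments": {"steps": [[0,0,0,0,0,-0.3,1],[0,0,0,0,0,-0.3,0.4],[0,0,0,0,0,-0.3,0.4],[0,0,0,0,0,-0.3,0.4],[0,0,0,0,0,-0.3,0.4],[0,0,0,0,0,-0.3,0.4],[0,0,0,0,0,-0.3,0.4],[0,0,0,0,0,-0.3,0.4]], "squeeze": 30}}

```text
time: 21.1
position: [0.5597, -0.0588, -0.0016]
tool_rot: [2.586, 1.783, 0.0]
ft_force: [-0.4, 0.4, 0.1]
grip_width: 0.687
grip_force: 30.0
```

Roll C is gripped: width 59.8 mm at 30 N. Lifting it off the spindle and carrying it to the box.

Request:
{"name": "carry_out", "arguments": {"steps": [[0,0,0,0,0,2,0.4],[0,0,0,0,0,5,0.4],[0,0,0,0,0,9,0.4],[0,0,0,0,0,11,0.4],[0,0,5,-0.8,4,11,0.4],[0,0,10,-1.6,8,11,0.4],[0,0,15,-2.4,12,11,0.4],[0,0,20,-3.2,16,11,0.4],[0,0,22.5,-4,20,11,0.4],[0,0,22.5,-4.8,24,11,0.4],[0,0,22.5,-5.6,28,11,0.4],[0,0,22.5,-6.4,32,11,0.4]]}}

```text
time: 22.3
position: [0.4949, 0.2626, 0.1083]
tool_rot: [-2.189, -2.253, -0.0]
ft_force: [0.2, 1.3, 0.0]
grip_width: 0.687
grip_force: 30.0
```

Request:
{"name": "carry_out", "arguments": {"steps": [[0,0,0,-0.8,4,0,0.4],[0,0,0,-1.4,8,0,0.4],[0,0,0,-1.7,10.2,0,0.4],[0,0,0,-1.7,10.2,0,0.4],[0,0,0,-1.7,10.2,-4,0.4],[0,0,0,-1.7,10.2,-8,0.4],[0,0,0,-1.7,10.2,-10.5,0.4],[0,0,0,-1.7,10.2,-11.5,0.4],[0,0,0,-1.7,10.2,-12,0.4],[0,0,0,-1.7,10.2,-12.2,0.4],[0,0,0,-1.7,10.2,-12.2,0.4]]}}

```text
time: 23.4
position: [0.4797, 0.3635, -0.0124]
tool_rot: [2.189, 2.253, 0.003]
ft_force: [-0.8, -0.1, -0.5]
grip_width: 0.686
grip_force: 30.0
```

Request:
{"name": "carry_out", "arguments": {"steps": [[0,0,0,0,0,-0.2,0.4],[0,0,0,0,0,-0.3,0.4],[0,0,0,0,0,-0.4,0.4],[0,0,0,0,0,-0.4,0.4]]}}

```text
time: 23.8
position: [0.4789, 0.3636, -0.0167]
tool_rot: [-2.189, -2.254, -0.002]
ft_force: [-2.2, -0.6, 4.9]
grip_width: 0.684
grip_force: 30.0
```

Request:
{"name": "carry_out", "arguments": {"steps": [[0,0,0,0,0,0,0.77],[0,0,0,0,0,0,0.77],[0,0,0,0,0,0.1,0.77],[0,0,0,0,0,2,0.77],[0,0,0,0,0,5,0.8],[0,0,0,0,0,9,1],[0,0,-7,2,-4,11.7,1],[0,0,-14,4,-8,11.7,1],[0,0,-20,6,-12,11.7,1],[0,0,-22.6,8.2,-16,11.7,1],[0,0,-22.6,10.4,-20,11.7,1],[0,0,-22.6,12.4,-24,11.7,1]]}}

```text
time: 25.0
position: [0.6033, 0.1216, 0.0993]
tool_rot: [2.588, 1.781, 0.001]
ft_force: [-0.2, 0.6, -0.2]
grip_width: 1.0
grip_force: 0.0
```

Request:
{"name": "carry_out", "arguments": {"steps": [[0,0,0,1.5,-2.95,0,1],[0,0,0,1.5,-2.95,0,1],[0,0,0,1.5,-2.95,0,1],[0,0,0,1.5,-2.95,0,1]]}}

```text
time: 25.4
position: [0.617, 0.0956, 0.0989]
tool_rot: [-2.585, -1.783, 0.0]
ft_force: [-0.1, 0.4, -0.8]
grip_width: 1.001
grip_force: 0.0
```

Request:
{"name": "carry_out", "arguments": {"steps": [[0,0,0,0.12,-0.16,-2,1],[0,0,0,0.12,-0.16,-5,1],[0,0,0,0.12,-0.16,-8,1],[0,0,0,0.12,-0.16,-9.5,1],[0,0,0,0.12,-0.16,-10,1],[0,0,0,0.12,-0.16,-10,0.4],[0,0,0,0.12,-0.16,-10,0.4],[0,0,0,0.12,-0.16,-10,0.4],[0,0,0,0.12,-0.16,-10,0.4],[0,0,0,0.12,-0.16,-10,0.4],[0,0,0,0.12,-0.16,-10,0.4],[0,0,0,0.12,-0.16,-10,0.4]]}}

```text
time: 26.6
position: [0.6193, 0.0922, 0.0002]
tool_rot: [2.588, 1.781, 0.002]
ft_force: [-1.7, 0.4, 5.0]
grip_width: 0.672
grip_force: 30.0
```

```bash
cat > box.py <<'E'
from h import *
# rolls in box, seen from top: dark-ish grey rings against the white floor
t,K,T=shot("top"); hsv=cv2.cvtColor(t,cv2.COLOR_BGR2HSV); m=np.zeros(t.shape[:2],np.uint8); m[206:280,106:183]=(hsv[206:280,106:183,2]<170)
N,l,st,c=cv2.connectedComponentsWithStats(m)
for k in range(1,N):
    if st[k,4]>80: print(st[k].tolist(),c[k].round(1).tolist(),onz(st[k][:2]+(st[k][2:4]-1)/2,K,T,.031).round(4).tolist())
s=ctrl.get_state(); print(s["position"].round(4),s["grip_width"],s["time"])
E
python3 box.py
```

```text
[106, 206, 2, 72, 107] [106.3, 235.4] [[0.5186, 0.4179, 0.031]]
[117, 246, 27, 26, 457] [129.8, 258.6] [[0.4793, 0.3601, 0.031]]
[6.193e-01 9.220e-02 2.000e-04] 0.6755058342928865 26.65
```

Request:
{"name": "carry_out", "arguments": {"steps": [[0,0,0,0,0,1.5,0.4],[0,0,0,0,0,4,0.4],[0,0,0,0,0,8,0.4],[0,0,0,0,0,11,0.4],[0,0,6,-0.9,4,11,0.4],[0,0,12,-1.8,8,11,0.4],[0,0,18,-2.7,12,11,0.4],[0,0,22.6,-3.6,16,11,0.4],[0,0,22.6,-4.5,20,11,0.4],[0,0,22.6,-5.4,24,11,0.4],[0,0,22.6,-5.8,27.2,11,0.4],[0,0,22.6,-5.8,27.2,11,0.4]]}}

```text
time: 27.85
position: [0.5576, 0.3717, 0.1093]
tool_rot: [-2.176, -2.261, -0.003]
ft_force: [0.9, -0.1, -0.8]
grip_width: 0.679
grip_force: 30.0
```

Request:
{"name": "carry_out", "arguments": {"steps": [[0,0,0,0,0,0,0.4]]}}

```text
time: 27.95
position: [0.5604, 0.3646, 0.1094]
tool_rot: [2.186, 2.255, -0.001]
ft_force: [1.0, -0.7, -0.4]
grip_width: 0.669
grip_force: 30.0
```

Request:
{"name": "carry_out", "arguments": {"steps": [[0,0,0,0,0.1,-4,0.4],[0,0,0,0,0.1,-8,0.4],[0,0,0,0,0.1,-10.5,0.4],[0,0,0,0,0.1,-11.5,0.4],[0,0,0,0,0.1,-12,0.4],[0,0,0,0,0.1,-12.2,0.4],[0,0,0,0,0.1,-12.4,0.4],[0,0,0,0,0.1,-12.4,0.4]]}}

```text
time: 28.75
position: [0.5616, 0.3654, -0.0135]
tool_rot: [2.189, 2.253, 0.003]
ft_force: [-0.4, 0.5, -1.3]
grip_width: 0.677
grip_force: 30.0
```

Request:
{"name": "carry_out", "arguments": {"steps": [[0,0,0,0,0,-0.1,0.4],[0,0,0,0,0,-0.2,0.4],[0,0,0,0,0,-0.3,0.4],[0,0,0,0,0,-0.3,0.4]]}}

```text
time: 29.15
position: [0.5615, 0.3656, -0.0148]
tool_rot: [-2.189, -2.253, -0.003]
ft_force: [-3.3, -2.4, 11.4]
grip_width: 0.676
grip_force: 30.0
```

Request:
{"name": "carry_out", "arguments": {"steps": [[0,0,0,0,0,0,0.77],[0,0,0,0,0,0.1,0.77],[0,0,0,0,0,0.2,0.77],[0,0,0,0,0,2,0.77],[0,0,0,0,0,6,0.8],[0,0,0,0,0,9,1],[0,0,8,0,-3,11.7,1],[0,0,16,-0.8,-7,11.7,1],[0,0,24,-1.6,-11,11.7,1],[0,0,32,-2.4,-15,11.7,1],[0,0,40,-3.2,-19,11.7,1],[0,0,48,-4,-23,11.7,1]]}}

```text
time: 30.35
position: [0.5208, 0.1334, 0.1007]
tool_rot: [1.075, 2.951, 0.002]
ft_force: [1.2, 0.1, 0.8]
grip_width: 1.0
grip_force: 0.0
```

Request:
{"name": "carry_out", "arguments": {"steps": [[0,0,8,-0.4,-4,0,1],[0,0,16,-0.9,-7,0,1],[0,0,19.4,-0.9,-8.9,0,1],[0,0,19.4,-0.9,-8.9,0,1],[0,0,19.4,-0.9,-8.9,0,1],[0,0,19.4,-0.9,-8.9,0,1]]}}

```text
time: 30.95
position: [0.512, 0.0476, 0.0997]
tool_rot: [0.569, 3.089, 0.001]
ft_force: [-0.6, 0.7, -0.4]
grip_width: 1.003
grip_force: 0.0
```

```bash
python3 box.py; python3 w.py w10
```

```text
[106, 206, 2, 72, 107] [106.3, 235.4] [[0.5186, 0.4179, 0.031]]
[117, 212, 27, 26, 459] [130.2, 224.2] [[0.5598, 0.3643, 0.031]]
[117, 246, 27, 26, 459] [129.8, 258.6] [[0.4793, 0.3601, 0.031]]
[0.5119 0.0477 0.0995] 1.00097071061049 31.0
[[0.357, 0.902, 0.244, 0.446], [0.934, -0.345, -0.092, 0.073], [0.001, 0.261, -0.965, 0.292], [0.0, 0.0, 0.0, 1.0]] 336.57940369267305
[0.5119 0.0476 0.0994] [5.6770e-01 3.0898e+00 4.0000e-04] [-0.58  0.1   0.47  1.92 -0.05  1.13  1.11] 31.1
```

Request:
{"name": "carry_out", "arguments": {"steps": [[0,0,0,0.04,-0.1,-2,1],[0,0,0,0.04,-0.1,-5,1],[0,0,0,0.04,-0.1,-8,1],[0,0,0,0.04,-0.1,-9.5,1],[0,0,0,0.04,-0.1,-10.1,1],[0,0,0,0.04,-0.1,-10.1,0.4],[0,0,0,0.04,-0.1,-10.1,0.4],[0,0,0,0.04,-0.1,-10.1,0.4],[0,0,0,0.04,-0.1,-10.1,0.4],[0,0,0,0.04,-0.1,-10.1,0.4],[0,0,0,0.04,-0.1,-10.1,0.4],[0,0,0,0.04,-0.1,-10.1,0.4]]}}

```text
time: 32.25
position: [0.5128, 0.0453, -0.0009]
tool_rot: [0.57, 3.088, 0.001]
ft_force: [-1.0, -0.0, 5.7]
grip_width: 0.667
grip_force: 30.0
```

Request:
{"name": "carry_out", "arguments": {"steps": [[0,0,0,0,0,1.5,0.4],[0,0,0,0,0,4,0.4],[0,0,0,0,0,8,0.4],[0,0,0,0,0,11,0.4],[0,0,-8,-0.4,3,11,0.4],[0,0,-16,-0.8,6,11,0.4],[0,0,-24,-1.2,9,11,0.4],[0,0,-32,-1.6,12,11,0.4],[0,0,-40,-2,15,11,0.4],[0,0,-48,-2.4,18,11,0.4],[0,0,-56,-2.8,21,11,0.4],[0,0,-64,-3.1,23.5,11,0.4]]}}

```text
time: 33.45
position: [0.4802, 0.2817, 0.1076]
tool_rot: [-2.126, -2.312, 0.001]
ft_force: [1.1, 0.2, -0.9]
grip_width: 0.667
grip_force: 30.0
```

Request:
{"name": "carry_out", "arguments": {"steps": [[0,0,-3.5,0,0,0,0.4],[0,0,-3.5,0,0,0,0.4],[0,0,-3.5,0,0,-4,0.4],[0,0,-3.5,0,0,-8,0.4],[0,0,-3.5,0,0,-10.5,0.4],[0,0,-3.5,0,0,-11.5,0.4],[0,0,-3.5,0,0,-12,0.4],[0,0,-3.5,0,0,-12.1,0.4],[0,0,-3.5,0,0,-12.1,0.4]]}}

```text
time: 34.35
position: [0.4823, 0.2805, -0.0114]
tool_rot: [2.19, 2.251, 0.004]
ft_force: [0.4, 0.1, -0.6]
grip_width: 0.666
grip_force: 30.0
```

Request:
{"name": "carry_out", "arguments": {"steps": [[0,0,0,0,0,-0.1,0.4],[0,0,0,0,0,-0.2,0.4],[0,0,0,0,0,-0.3,0.4],[0,0,0,0,0,-0.4,0.4],[0,0,0,0,0,-0.4,0.4]]}}

```text
time: 34.85
position: [0.4814, 0.2803, -0.0159]
tool_rot: [-2.191, -2.252, -0.001]
ft_force: [-2.5, -1.3, 4.9]
grip_width: 0.67
grip_force: 30.0
```

Request:
{"name": "carry_out", "arguments": {"steps": [[0,0,0,0,0,0,0.77],[0,0,0,0,0,0.1,0.77],[0,0,0,0,0,0.2,0.77],[0,0,0,0,0,2,0.77],[0,0,0,0,0,6,0.8],[0,0,0,0,0,9,1],[0,0,8,2,-3,11.7,1],[0,0,16,4,-6.5,11.7,1],[0,0,24,6,-10,11.7,1],[0,0,32,8,-13.5,11.7,1],[0,0,40,10,-17,11.7,1],[0,0,48,12,-20.5,11.7,1]]}}

```text
time: 36.05
position: [0.6018, 0.0737, 0.1003]
tool_rot: [1.077, 2.951, 0.0]
ft_force: [0.0, 0.2, -0.9]
grip_width: 0.997
grip_force: 0.0
```

Request:
{"name": "carry_out", "arguments": {"steps": [[0,0,8,2.2,-4,0,1],[0,0,16,4.4,-7,0,1],[0,0,19.5,6.4,-8.7,0,1],[0,0,19.5,6.4,-8.7,0,1],[0,0,19.5,6.4,-8.7,0,1],[0,0,19.5,6.4,-8.7,0,1]]}}

```text
time: 36.65
position: [0.6645, -0.0103, 0.0999]
tool_rot: [-0.569, -3.089, -0.001]
ft_force: [-0.0, 0.5, -0.1]
grip_width: 0.997
grip_force: 0.0
```

```bash
python3 box.py
```

```text
[106, 206, 2, 71, 105] [106.3, 235.0] [[0.5198, 0.418, 0.031]]
[117, 212, 27, 26, 451] [130.2, 224.1] [[0.5598, 0.3643, 0.031]]
[117, 246, 27, 26, 451] [129.8, 258.6] [[0.4793, 0.3601, 0.031]]
[152, 246, 27, 25, 421] [164.9, 257.9] [[0.4816, 0.2777, 0.031]]
[ 0.6645 -0.01    0.1001] 0.9990414607053478 36.7
```

Request:
{"name": "carry_out", "arguments": {"steps": [[0,0,0,0.1,-0.15,-2,1],[0,0,0,0.1,-0.15,-5,1],[0,0,0,0.1,-0.15,-8,1],[0,0,0,0.1,-0.15,-9.5,1],[0,0,0,0.1,-0.15,-10.15,1],[0,0,0,0.1,-0.15,-10.15,0.4],[0,0,0,0.1,-0.15,-10.15,0.4],[0,0,0,0.1,-0.15,-10.15,0.4],[0,0,0,0.1,-0.15,-10.15,0.4],[0,0,0,0.1,-0.15,-10.15,0.4],[0,0,0,0.1,-0.15,-10.15,0.4],[0,0,0,0.1,-0.15,-10.15,0.4]]}}

```text
time: 37.9
position: [0.6669, -0.0135, -0.0001]
tool_rot: [0.571, 3.088, 0.001]
ft_force: [-0.6, 0.3, 5.2]
grip_width: 0.674
grip_force: 30.0
```

Request:
{"name": "carry_out", "arguments": {"steps": [[0,0,0,0,0,1.5,0.4],[0,0,0,0,0,4,0.4],[0,0,0,0,0,8,0.4],[0,0,0,0,0,11,0.4],[0,0,-8,-1.2,3.8,11,0.4],[0,0,-16,-2.4,7.6,11,0.4],[0,0,-24,-3.6,11.4,11,0.4],[0,0,-32,-4.8,15.2,11,0.4],[0,0,-40,-6,19,11,0.4],[0,0,-48,-7.2,22.8,11,0.4],[0,0,-56,-8.5,26,11,0.4],[0,0,-64,-10.2,29.6,11,0.4]]}}

```text
time: 39.1
position: [0.5638, 0.2831, 0.1093]
tool_rot: [2.128, 2.31, -0.0]
ft_force: [-0.1, 0.6, -1.7]
grip_width: 0.678
grip_force: 30.0
```

Request:
{"name": "carry_out", "arguments": {"steps": [[0,0,-3.5,0,0,0,0.4],[0,0,-3.5,0,0,0,0.4],[0,0,-3.5,0,0,-4,0.4],[0,0,-3.5,0,0,-8,0.4],[0,0,-3.5,0,0,-10.5,0.4],[0,0,-3.5,0,0,-11.5,0.4],[0,0,-3.5,0,0,-12,0.4],[0,0,-3.5,0,0,-12.2,0.4],[0,0,-3.5,0,0,-12.4,0.4],[0,0,-3.5,0,0,-12.4,0.4]]}}

```text
time: 40.1
position: [0.5651, 0.2829, -0.0141]
tool_rot: [2.19, 2.251, 0.003]
ft_force: [0.3, 0.8, 0.1]
grip_width: 0.674
grip_force: 30.0
```

Request:
{"name": "carry_out", "arguments": {"steps": [[0,0,0,0,0,-0.1,0.4],[0,0,0,0,0,-0.2,0.4],[0,0,0,0,0,-0.2,0.4]]}}

```text
time: 40.4
position: [0.5649, 0.283, -0.0152]
tool_rot: [-2.191, -2.252, -0.003]
ft_force: [-2.7, -0.9, 9.2]
grip_width: 0.679
grip_force: 30.0
```

Request:
{"name": "carry_out", "arguments": {"steps": [[0,0,0,0,0,0,0.76],[0,0,0,0,0,0.1,0.76],[0,0,0,0,0,0.2,0.76],[0,0,0,0,0,2,0.76],[0,0,0,0,0,6,0.8],[0,0,0,-1,-4,10,1],[0,0,0,-2,-8,14,1],[0,0,0,-3,-12,17,1],[0,0,0,-4,-16,20,1],[0,0,0,-5,-20,22.5,1],[0,0,0,-6,-24,22.5,1],[0,0,0,-7,-28,22.5,1]]}}

```text
time: 41.6
position: [0.4946, 0.0004, 0.2096]
tool_rot: [2.19, 2.25, 0.005]
ft_force: [0.4, -1.9, -0.7]
grip_width: 0.996
grip_force: 0.0
```

Request:
{"name": "carry_out", "arguments": {"steps": [[0,0,0,-1,-4.5,0,1],[0,0,0,-2,-9,0,1],[0,0,0,-3,-13.5,0,1],[0,0,0,-4.5,-18,0,1],[0,0,0,-6,-22.5,0,1],[0,0,0,-7.5,-27,0,1],[0,0,0,-7.9,-30.3,0,1],[0,0,0,-7.9,-30.3,0,1],[0,0,0,-7.9,-30.3,0,1]]}}

```text
time: 42.5
position: [0.4148, -0.3008, 0.2077]
tool_rot: [-2.193, -2.249, -0.0]
ft_force: [-0.4, 0.7, -1.3]
grip_width: 0.998
grip_force: 0.0
```

```bash
python3 box.py; python3 w.py w11; python3 - <<'E'
from h import *
a=cv2.imread("pics/w11.png"); t=shot("top")[0]
cv2.imwrite("pics/c11.png",np.hstack([cv2.resize(a,(400,300)),cv2.resize(t[180:300,80:240],(400,300),interpolation=cv2.INTER_CUBIC)]))
from lid import corners
d=np.load("pics/w11.npz"); q=corners(a,(150,60,400,285)); print(q.tolist()); P=onz(q,d["K"],d["T"],.018); e=np.roll(P,-1,0)-P
print(P.round(4).tolist(),P.mean(0),np.linalg.norm(e,axis=1),np.degrees(np.arctan2(e[:,1],e[:,0])))
E
```

```text
[106, 206, 2, 71, 105] [106.3, 235.0] [[0.5198, 0.418, 0.031]]
[152, 211, 26, 26, 430] [164.4, 223.1] [[0.5633, 0.2823, 0.031]]
[117, 212, 27, 26, 455] [130.2, 224.1] [[0.5598, 0.3643, 0.031]]
[117, 246, 27, 26, 455] [129.8, 258.6] [[0.4793, 0.3601, 0.031]]
[152, 246, 27, 26, 424] [164.9, 257.9] [[0.4804, 0.2776, 0.031]]
[ 0.4154 -0.2996  0.2076] 1.0014296199668897 42.55
[[1.0, 0.026, 0.007, 0.414], [0.027, -0.965, -0.26, -0.229], [0.0, 0.26, -0.966, 0.4], [0.0, 0.0, 0.0, 1.0]] 336.57940369267305
[ 0.4157 -0.299   0.2075] [-2.1881e+00 -2.2533e+00 -7.0000e-04] [-0.46 -0.01  1.04  1.79  0.01  1.35  0.61] 42.6
[[373, 82], [361, 256], [197, 256], [186, 82]]
[[0.5128, -0.1947, 0.018], [0.518, -0.3963, 0.018], [0.3168, -0.4016, 0.018], [0.3124, -0.2, 0.018]] [ 0.41497795 -0.29815586  0.018     ] [0.2016603  0.20126036 0.2016486  0.20039574] [ -88.51939874 -178.46584525   91.23492538    1.53826118]
```

View pics/c11.png

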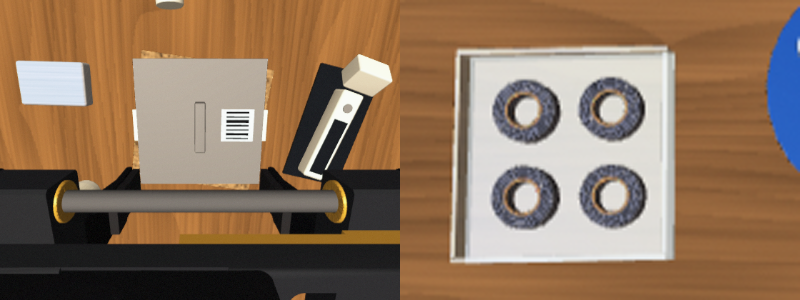

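The box view shows all four rolls flat, two by two. The lid on the mat hasn't moved: ridge at (200,127) in the half-size wrist view, centre (0.415, -0.299). Picking it up.

Request:
{"name": "carry_out", "arguments": {"steps": [[0,0,0,0,0,-4.5,0.7],[0,0,0,0,0,-9,0.7],[0,0,0,0,0,-13,0.7],[0,0,0,0,0,-17,0.7],[0,0,0,0,-0.05,-20,0.7],[0,0,0,0,-0.05,-20.9,0.5],[0,0,0,0,-0.05,-20.9,0],[0,0,0,0,-0.05,-20.9,0],[0,0,0,0,-0.05,-20.9,0],[0,0,0,0,-0.05,-20.9,0],[0,0,0,0,-0.05,-20.9,0],[0,0,0,0,-0.05,-20.9,0]], "squeeze": 40}}

```text
time: 43.85
position: [0.4157, -0.301, -0.0006]
tool_rot: [2.19, 2.251, 0.001]
ft_force: [-0.1, 0.3, 4.4]
grip_width: 0.18
grip_force: 40.0
```

Request:
{"name": "carry_out", "arguments": {"steps": [[0,0,0,0,0,0,0],[0,0,0,0,0,0,0]]}}

```text
time: 44.05
position: [0.4157, -0.301, -0.0006]
tool_rot: [2.19, 2.251, 0.001]
ft_force: [-0.2, 1.4, 5.8]
grip_width: 0.18
grip_force: 40.0
```

Request:
{"name": "carry_out", "arguments": {"steps": [[0,0,0,0,0,2,0],[0,0,0,0,0,6,0],[0,0,0,0,0,10,0],[0,0,0,0,0,14,0],[0,0,0,0,0,17,0],[0,0,0,0.5,3,17,0],[0,0,0,1,7,17,0],[0,0,0,2,11,17,0],[0,0,0,2.5,15,17,0],[0,0,0,3,19,17,0],[0,0,0,4,23,17,0],[0,0,0,4.5,27,17,0]]}}

```text
time: 45.25
position: [0.4601, -0.0294, 0.1684]
tool_rot: [-2.191, -2.251, -0.0]
ft_force: [0.1, -1.1, -1.3]
grip_width: 0.178
grip_force: 40.0
```

Request:
{"name": "carry_out", "arguments": {"steps": [[0,0,0,0.5,4,0,0],[0,0,0,1,8,0,0],[0,0,0,2,12,0,0],[0,0,0,2.5,16,0,0],[0,0,0,3,20,0,0],[0,0,0,4,24,0,0],[0,0,0,4.5,28,0,0],[0,0,0,5.5,32,0,0],[0,0,0,6,35.2,0,0],[0,0,0,6,35.2,0,0],[0,0,0,6,35.2,0,0],[0,0,0,6,35.2,0,0]]}}

```text
time: 46.45
position: [0.5203, 0.3192, 0.1682]
tool_rot: [2.192, 2.249, -0.003]
ft_force: [0.5, -0.7, -1.3]
grip_width: 0.18
grip_force: 40.0
```

Request:
{"name": "carry_out", "arguments": {"steps": [[0,0,0,0.05,0.15,-4,0],[0,0,0,0.05,0.15,-8,0],[0,0,0,0.05,0.15,-10,0],[0,0,0,0.05,0.15,-11,0],[0,0,0,0.05,0.15,-11,0],[0,0,0,0.05,0.15,-11,0],[0,0,0,0.05,0.15,-11,0]]}}

```text
time: 47.15
position: [0.522, 0.323, 0.0607]
tool_rot: [2.191, 2.251, 0.005]
ft_force: [0.2, 0.5, -1.8]
grip_width: 0.181
grip_force: 40.0
```

```bash
python3 - <<'E'
from h import *
s=ctrl.get_state();print(s["position"].round(4),s["tool_rot"].round(4))
w,K,T=shot("wrist","w12"); np.savez("pics/w12",K=K,T=T)
E
```

```text
[0.522  0.323  0.0607] [2.191  2.2509 0.0052]
```

Request:
{"name": "carry_out", "arguments": {"steps": [[0,0,0,-0.1,-0.12,-0.4,0],[0,0,0,-0.1,-0.12,-0.8,0],[0,0,0,-0.1,-0.12,-1.2,0],[0,0,0,-0.1,-0.12,-1.5,0],[0,0,0,-0.1,-0.12,-1.7,0],[0,0,0,-0.1,-0.12,-1.9,0],[0,0,0,-0.1,-0.12,-2.1,0],[0,0,0,-0.1,-0.12,-2.1,0]]}}

```text
time: 48.0
position: [0.5197, 0.3214, 0.0377]
tool_rot: [2.191, 2.251, 0.0]
ft_force: [-0.5, 0.0, -1.8]
grip_width: 0.181
grip_force: 40.0
```

Request:
{"name": "carry_out", "arguments": {"steps": [[0,0,0,0,0,-0.1,0],[0,0,0,0,0,-0.15,0],[0,0,0,0,0,-0.15,0]]}}

```text
time: 48.3
position: [0.5198, 0.3215, 0.0375]
tool_rot: [-2.191, -2.251, -0.001]
ft_force: [-2.9, -2.0, 4.5]
grip_width: 0.181
grip_force: 40.0
```

Request:
{"name": "carry_out", "arguments": {"steps": [[0,0,0,0,0,0,0.5],[0,0,0,0,0,0,0.5],[0,0,0,0,0,0,0.5],[0,0,0,0,0,0,0.5],[0,0,0,0,0,2,0.6],[0,0,0,0,0,6,0.7],[0,0,0,0,0,10,1],[0,0,0,0,0,14,1],[0,0,0,0,0,18,1],[0,0,0,0,0,21,1],[0,0,0,0,0,21,1],[0,0,0,0,0,21,1]]}}

```text
time: 49.5
position: [0.5199, 0.3215, 0.2466]
tool_rot: [2.191, 2.252, 0.002]
ft_force: [-1.0, 0.8, -0.9]
grip_width: 0.989
grip_force: 0.0
```

```bash
python3 w.py w13; cat > lidchk.py <<'E'
import sys
from h import *
from lid import corners
n=sys.argv[1]; a=cv2.imread(f"pics/{n}.png"); d=np.load(f"pics/{n}.npz"); q=corners(a,(150,60,400,275)); print(q.tolist())
P=onz(q,d["K"],d["T"],.056); e=np.roll(P,-1,0)-P
print(P.round(4).tolist(),P.mean(0),np.linalg.norm(e,axis=1),np.degrees(np.arctan2(e[:,1],e[:,0])))
t,K,T=shot("top"); hsv=cv2.cvtColor(t,cv2.COLOR_BGR2HSV)
m=np.zeros(t.shape[:2],np.uint8);m[200:230,120:170]=((hsv[...,2]>225)&(hsv[...,1]<30))[200:230,120:170]
ys,xs=np.nonzero(m);p=[(xs.min()+xs.max())/2,(ys.min()+ys.max())/2];print("label top",p,onz(p,K,T,.0565))
m=np.zeros(a.shape[:2],np.uint8);hs=cv2.cvtColor(a,cv2.COLOR_BGR2HSV);m[150:210,300:362]=((hs[...,2]>225)&(hs[...,1]<30))[150:210,300:362]
N,l,st,c=cv2.connectedComponentsWithStats(cv2.morphologyEx(m,cv2.MORPH_CLOSE,np.ones((9,9))));k=1+st[1:,4].argmax();p2=st[k][:2]+(st[k][2:4]-1)/2
print("label wrist",st[k],onz(p2,d["K"],d["T"],.0565),"tri",tri(p2,(d["K"],d["T"]),p,(K,T)))
E
python3 lidchk.py w13
```

```text
[[1.0, 0.025, 0.008, 0.518], [0.026, -0.965, -0.259, 0.392], [0.001, 0.26, -0.966, 0.439], [0.0, 0.0, 0.0, 1.0]] 336.57940369267305
[0.5193 0.3212 0.2453] [-2.1905e+00 -2.2516e+00  1.9000e-03] [-1.    0.23  0.48  1.49 -0.11  1.45 -0.49] 49.5
[[373, 81], [361, 254], [197, 254], [186, 81]]
[[0.6177, 0.4275, 0.056], [0.6227, 0.2269, 0.056], [0.4213, 0.2217, 0.056], [0.417, 0.4222, 0.056]] [0.51970384 0.32458123 0.056     ] [0.20062345 0.20146944 0.20049555 0.20080332] [ -88.57598367 -178.52121419   91.23361172    1.5157772 ]
label top [np.float64(144.0), np.float64(214.5)] [[0.58086356 0.32587368 0.0565    ]]
label wrist [ 309  152   47   45 2033] [[0.58037646 0.32545316 0.0565    ]] tri [[0.58058184 0.3256271  0.0574351 ]]
```

The lid is seated: it touched down at the predicted height and sits at (0.5197, 0.3246), with the label at (0.5806, 0.3256, 0.057). Next, over the reader.

Request:
{"name": "carry_out", "arguments": {"steps": [[0,0,0,0.6,-4.5,0,1],[0,0,0,1.2,-9,0,1],[0,0,0,1.8,-13.5,0,1],[0,0,0,2.5,-18,0,1],[0,0,0,3,-22.5,0,1],[0,0,0,4,-27,0,1],[0,0,0,4.6,-31.5,0,1],[0,0,0,5.2,-36,0,1],[0,0,0,6,-40.5,0,1],[0,0,0,6.6,-45,0,1],[0,0,0,7.3,-49.5,0,1],[0,0,0,8,-54,0,1]]}}

```text
time: 50.8
position: [0.5991, -0.2199, 0.2444]
tool_rot: [-2.189, -2.25, 0.002]
ft_force: [-0.5, -0.1, 0.0]
grip_width: 1.001
grip_force: 0.0
```

Request:
{"name": "carry_out", "arguments": {"steps": [[0,0,0,1,-4.5,0,1],[0,0,0,2,-9,0,1],[0,0,0,3,-11.5,0,1],[0,0,0,3,-11.5,0,1],[0,0,0,3,-11.5,0,1]]}}

```text
time: 51.3
position: [0.6288, -0.3338, 0.2441]
tool_rot: [-2.19, -2.248, 0.002]
ft_force: [-1.0, 1.0, -0.2]
grip_width: 0.995
grip_force: 0.0
```

```bash
python3 w.py w14; python3 - <<'E'
from h import *
a=cv2.imread("pics/w14.png"); t,Kt,Tt=shot("top")
cv2.imwrite("pics/c14.png",np.hstack([a[0:300,80:480],cv2.resize(t[140:260,330:490],(400,300),interpolation=cv2.INTER_CUBIC)]))
E
```

```text
[[1.0, 0.025, 0.004, 0.628], [0.025, -0.966, -0.259, -0.263], [-0.003, 0.259, -0.966, 0.436], [0.0, 0.0, 0.0, 1.0]] 336.57940369267305
[ 0.6294 -0.3325  0.2447] [-2.1885e+00 -2.2502e+00  2.0000e-04] [-0.06  0.54  0.81  1.21 -0.38  1.55  0.71] 51.4
```

View pics/c14.png

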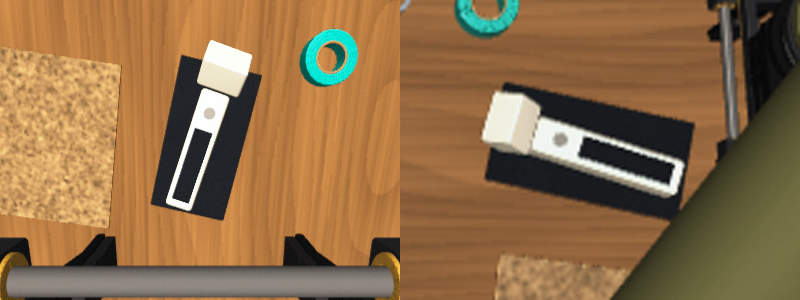

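Wrist crop: handle tail at full-image (258,206), button at (289,113), head at (304,67). Pad corners are (260,55), (342,75), (303,220) and (231,203). Computing the reader's pose.

```bash
python3 - <<'E'
from h import *
a=cv2.imread("pics/w14.png");d=np.load("pics/w14.npz");K,T=d["K"],d["T"]
hsv=cv2.cvtColor(a,cv2.COLOR_BGR2HSV);m=np.zeros(a.shape[:2],np.uint8);m[85:225,225:345]=((hsv[...,2]>160)&(hsv[...,1]<60))[85:225,225:345]
m=cv2.morphologyEx(m,cv2.MORPH_CLOSE,np.ones((15,15)))
N,l,st,c=cv2.connectedComponentsWithStats(m);k=1+st[1:,4].argmax();q=np.argwhere(l==k)[:,::-1]
W=onz(q,K,T,.035)[:,:2]; mu=W.mean(0);v=np.linalg.svd(W-mu,full_matrices=False)[2][0];v*=np.sign(v[1]);pr=(W-mu)@v;s=(W-mu)@np.array([-v[1],v[0]])
print("dir",np.degrees(np.arctan2(v[1],v[0])),"tail",mu+v*pr.min(),"width",np.ptp(s),"len",np.ptp(pr)); o=mu+v*(pr.min()+.1)+np.array([-v[1],v[0]])*((s.min()+s.max())/2); print("origin",o)
pad=onz([[260,55],[342,75],[303,220],[231,203]],K,T,.005);print("pad",pad[:,:2].round(4).tolist(),pad.mean(0))
# height of the button and tail: wrist + top (crop scale 2.5, origin 330,140)
t=shot("top"); print("heights",tri([[289.3,113.3],[258.7,207]],(K,T),[[330+160/2.5,140+140/2.5],[330+281/2.5,140+178/2.5]],t[1:]).round(4).tolist())
E
```

```text
dir 70.97476848923762 tail [ 0.60001282 -0.37656224] width 0.04110354482371312 len 0.16083954586941374
origin [ 0.63427652 -0.28259894]
pad [[0.6014, -0.1976], [0.7004, -0.2175], [0.6613, -0.4018], [0.5647, -0.3806]] [ 0.63195891 -0.29935409  0.005     ]
heights [[0.637, -0.264, 0.0322], [0.6026, -0.3802, 0.0258]]
```

Request:
{"name": "carry_out", "arguments": {"steps": [[0,0,-8,0.36,2.5,-1,1],[0,0,-16,0.36,5,-5,1],[0,0,-19.6,0.36,5,-10,1],[0,0,-19.6,0.36,5,-15,1],[0,0,-19.6,0.36,5,-19,1],[0,0,-19.6,0.36,5,-22,1],[0,0,-19.6,0.36,5,-24.5,1],[0,0,-19.6,0.36,5,-25.8,1],[0,0,-19.6,0.36,5,-25.8,1],[0,0,-19.6,0.36,5,-25.8,1]]}}

```text
time: 52.45
position: [0.6342, -0.2834, -0.0104]
tool_rot: [2.54, 1.846, 0.002]
ft_force: [-0.8, -0.0, -0.0]
grip_width: 0.997
grip_force: 0.0
```

Request:
{"name": "carry_out", "arguments": {"steps": [[0,0,0,-0.05,0,-0.3,1],[0,0,0,-0.05,0,-0.6,0.7],[0,0,0,-0.05,0,-0.6,0],[0,0,0,-0.05,0,-0.6,0],[0,0,0,-0.05,0,-0.6,0],[0,0,0,-0.05,0,-0.6,0],[0,0,0,-0.05,0,-0.6,0],[0,0,0,-0.05,0,-0.6,0],[0,0,0,-0.05,0,-0.6,0],[0,0,0,-0.05,0,-0.6,0],[0,0,0,-0.05,0,-0.6,0],[0,0,0,-0.05,0,-0.6,0]], "squeeze": 45}}

```text
time: 53.65
position: [0.6326, -0.2836, -0.0177]
tool_rot: [-2.542, -1.846, 0.0]
ft_force: [-1.1, 0.9, 0.6]
grip_width: 0.391
grip_force: 45.0
```

The reader is gripped: 34 mm wide at 45 N, heading 72°. For aiming, the tool goes to (0.533, 0.179) at a reported z of 0.083.

Request:
{"name": "carry_out", "arguments": {"steps": [[0,0,0,0,0,2,0],[0,0,0,0,0,5,0],[0,0,0,0,0,9,0],[0,0,0,0,0,12,0],[0,0,0,0,0,13,0],[0,0,0,-0.8,4,13,0],[0,0,0,-1.6,8,13,0],[0,0,0,-2.5,12,13,0],[0,0,0,-3.4,16,13,0],[0,0,0,-4.3,20,13,0],[0,0,0,-5.2,24,13,0],[0,0,0,-6,28,13,0]]}}

```text
time: 54.85
position: [0.5716, -0.002, 0.1118]
tool_rot: [-2.542, -1.845, 0.001]
ft_force: [0.5, 0.3, -1.1]
grip_width: 0.384
grip_force: 45.0
```

Request:
{"name": "carry_out", "arguments": {"steps": [[0,0,0,-1,4,0,0],[0,0,0,-2,8,0,0],[0,0,0,-2.8,12,0,0],[0,0,0,-3.5,15.5,0,0],[0,0,0,-4,18.3,0,0],[0,0,0,-4,18.3,0,0],[0,0,0,-4,18.3,-1.5,0],[0,0,0,-4,18.3,-2.9,0],[0,0,0,-4,18.3,-2.9,0],[0,0,0,-4,18.3,-2.9,0]]}}

```text
time: 55.85
position: [0.5324, 0.1777, 0.0823]
tool_rot: [2.544, 1.843, -0.003]
ft_force: [0.9, -0.1, -0.9]
grip_width: 0.382
grip_force: 45.0
```

```bash
python3 w.py w15; python3 - <<'E'
from h import *
# label & lid check, reader from the top camera
t,K,T=shot("top","t15"); s_,Ks,Ts=shot("scene","s15")
p=ctrl.get_state(); y=R.from_rotvec(p["tool_rot"]).as_matrix()[:,1]; h=np.array([-y[1],y[0],0]); h*=np.sign(h[1]); print("heading",np.degrees(np.arctan2(h[1],h[0])))
o=p["position"]+[0,0,.0227]; eye=o+h*.0824+[0,0,.0216]; b=(h-[0,0,1])/2**.5; L=np.array([.5806,.3256,.0567]); v=L-eye
print("along",v@b,"side",v@np.cross([0,0,1],h),"up",v@np.cross(b,np.cross([0,0,1],h)))
print("pred px head/tail top:",proj([o+h*.095+[0,0,.04],o-h*.1+[0,0,.03],L],K,T).round(1).tolist(),"scene",proj([o+h*.095+[0,0,.04],o-h*.1+[0,0,.03],L],Ks,Ts).round(1).tolist())
cv2.imwrite("pics/c15.png",np.hstack([cv2.resize(t[160:310,80:280],(400,300)),cv2.resize(s_[140:290,240:440],(400,300))]))
E
```

```text
[[0.95, -0.302, -0.082, 0.555], [-0.313, -0.917, -0.249, 0.245], [-0.001, 0.262, -0.965, 0.275], [0.0, 0.0, 0.0, 1.0]] 336.57940369267305
[0.533  0.1781 0.083 ] [ 2.5435e+00  1.8432e+00 -1.0000e-03] [-1.05  0.27  0.79  1.83 -0.21  1.13 -0.51] 55.9
heading 71.9074297967243
along 0.1011332475260507 side 0.0006557531565808697 up 0.0003774095549424126
pred px head/tail top: [[159.9, 217.5], [245.5, 247.0], [144.1, 214.6]] scene [[369.0, 205.5], [300.2, 165.5], [383.0, 239.3]]
```

View pics/c15.png

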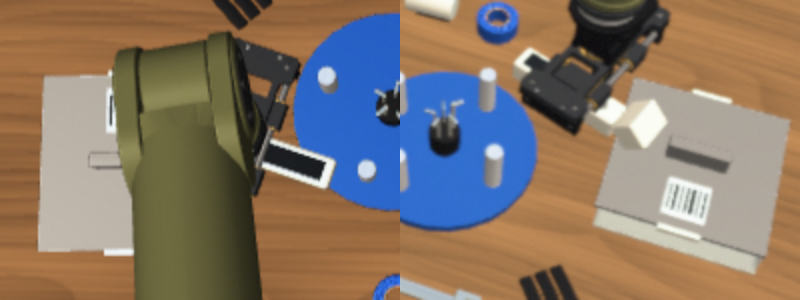

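The scene crop shows the reader's head at (360,202) above the seated lid and the tail at (246,249) in the top view. Both match the predictions, and the aim is within 1 mm at 101 mm range. Holding for over two seconds.

Request:
{"name": "carry_out", "arguments": {"steps": [[0,0,0,0,0,0,0],[0,0,0,0,0,0,0],[0,0,0,0,0,0,0],[0,0,0,0,0,0,0],[0,0,0,0,0,0,0],[0,0,0,0,0,0,0],[0,0,0,0,0,0,0],[0,0,0,0,0,0,0],[0,0,0,0,0,0,0],[0,0,0,0,0,0,0],[0,0,0,0,0,0,0],[0,0,0,0,0,0,0]]}}

```text
time: 57.2
position: [0.5328, 0.1793, 0.0833]
tool_rot: [2.542, 1.846, 0.0]
ft_force: [-0.6, 0.5, -1.1]
grip_width: 0.39
grip_force: 45.0
```

Request:
{"name": "carry_out", "arguments": {"steps": [[0,0,0,0,0,0,0],[0,0,0,0,0,0,0],[0,0,0,0,0,0,0],[0,0,0,0,0,0,0],[0,0,0,0,0,0,0],[0,0,0,0,0,0,0],[0,0,0,0,0,0,0],[0,0,0,0,0,0,0],[0,0,0,0,0,0,0],[0,0,0,0,0,0,0],[0,0,0,0,0,0,0],[0,0,0,0,0,0,0]]}}

```text
time: 58.4
position: [0.5328, 0.1794, 0.0833]
tool_rot: [2.542, 1.846, -0.0]
ft_force: [-0.2, 1.1, -1.9]
grip_width: 0.385
grip_force: 45.0
```

Held steady. Returning the reader to the pad centre at (0.632, -0.298), turned 6° to line up with the pad.

Request:
{"name": "carry_out", "arguments": {"steps": [[0,0,0,0,0,1.5,0],[0,0,0,0.3,-1.5,3,0],[0,0,0,1.1,-5.5,3,0],[0,0,0,2,-9.5,3,0],[0,0,0,2.8,-13.5,3,0],[0,0,0,3.7,-17.5,3,0],[0,0,0,4.5,-21.5,3,0],[0,0,0,5.3,-25.5,3,0],[0,0,0,6.2,-29.5,3,0],[0,0,2,7,-33.5,3,0],[0,0,4,7.8,-37.5,3,0],[0,0,6,8.7,-41.5,3,0]]}}

```text
time: 59.6
position: [0.6201, -0.2387, 0.1153]
tool_rot: [2.439, 1.977, 0.001]
ft_force: [0.9, 0.1, -0.6]
grip_width: 0.383
grip_force: 45.0
```

Request:
{"name": "carry_out", "arguments": {"steps": [[0,0,0,0.8,-4,0,0],[0,0,0,1.2,-6.2,0,0],[0,0,0,1.2,-6.2,-3,0],[0,0,0,1.2,-6.2,-6,0],[0,0,0,1.2,-6.2,-9,0],[0,0,0,1.2,-6.2,-11,0],[0,0,0,1.2,-6.2,-12,0],[0,0,0,1.2,-6.2,-12.5,0],[0,0,0,1.2,-6.2,-12.5,0]]}}

```text
time: 60.5
position: [0.6321, -0.2983, -0.0108]
tool_rot: [2.441, 1.976, 0.0]
ft_force: [-0.5, 0.6, -0.8]
grip_width: 0.385
grip_force: 45.0
```

Request:
{"name": "carry_out", "arguments": {"steps": [[0,0,0,0,0,-0.3,0],[0,0,0,0,0,-0.5,0],[0,0,0,0,0,-0.6,0],[0,0,0,0,0,-0.7,0],[0,0,0,0,0,-0.7,0]]}}

```text
time: 61.0
position: [0.6321, -0.2977, -0.0177]
tool_rot: [2.442, 1.976, 0.001]
ft_force: [-1.4, 1.6, 3.7]
grip_width: 0.384
grip_force: 45.0
```

Contact with the pad. Releasing and backing off.

Request:
{"name": "carry_out", "arguments": {"steps": [[0,0,0,0,0,0,0.8],[0,0,0,0,0,0,0.8],[0,0,0,0,0,0,0.8],[0,0,0,0,0,0,0.8],[0,0,0,0,0,2,0.8],[0,0,0,0,0,6,1],[0,0,0,0,0,11,1],[0,0,0,0,0,16,1],[0,0,0,0,-2,21,1],[0,0,0,0,-4,24,1],[0,0,0,0,-4,24,1],[0,0,0,0,-4,24,1]]}}

```text
time: 62.2
position: [0.6316, -0.339, 0.2234]
tool_rot: [2.442, 1.973, 0.002]
ft_force: [-0.7, 1.1, -0.7]
grip_width: 0.996
grip_force: 0.0
```

```bash
python3 w.py w16; python3 - <<'E'
from h import *
a=cv2.imread("pics/w16.png");d=np.load("pics/w16.npz");K,T=d["K"],d["T"]
hsv=cv2.cvtColor(a,cv2.COLOR_BGR2HSV)
def big(m):
    N,l,st,c=cv2.connectedComponentsWithStats(m);k=1+st[1:,4].argmax();return np.argwhere(l==k)[:,::-1]
m=((hsv[...,2]>150)&(hsv[...,1]<60)).astype(np.uint8);m[236:]=0
q=big(cv2.morphologyEx(m,cv2.MORPH_CLOSE,np.ones((11,11)))); r=cv2.minAreaRect((onz(q,K,T,.035)[:,:2]*1000).astype(np.float32)); print("reader",r)
# lid and rolls
t,Kt,Tt=shot("top"); from lid import corners
c=corners(t,(85,185,205,295)); P=onz(c,Kt,Tt,.056); print("lid",P.mean(0),np.linalg.norm(np.roll(P,-1,0)-P,axis=1))
h=cv2.cvtColor(t,cv2.COLOR_BGR2HSV);m=np.zeros(t.shape[:2],np.uint8);m[200:230,120:170]=((h[...,2]>225)&(h[...,1]<30))[200:230,120:170]
ys,xs=np.nonzero(m);print("label",onz([(xs.min()+xs.max())/2,(ys.min()+ys.max())/2],Kt,Tt,.0565))
E
```

```text
[[0.977, -0.205, -0.052, 0.646], [-0.211, -0.943, -0.256, -0.269], [0.003, 0.261, -0.965, 0.416], [0.0, 0.0, 0.0, 1.0]] 336.57940369267305
[ 0.6316 -0.3373  0.2215] [-2.4421e+00 -1.9758e+00 -1.1000e-03] [-0.09  0.57  0.87  1.24 -0.43  1.52  0.51] 62.2
reader ((934.2973022460938, -349.21295166015625), (23.62118148803711, 263.177978515625), 0.055472515523433685)
lid [0.52133257 0.32253496 0.056     ] [0.20624087 0.20211357 0.19960684 0.19775613]
label [[0.58086356 0.32587368 0.0565    ]]
```

The lid is unchanged. The reader mask caught something else at x = 0.93, so I'll restrict it to the pad area.

```bash
python3 - <<'E'
from h import *
a=cv2.imread("pics/w16.png");d=np.load("pics/w16.npz");K,T=d["K"],d["T"]
t,Kt,Tt=shot("top")
h=np.array([np.cos(1.361),np.sin(1.361),0]);o=np.array([.632,-.298,.005])
for n,im,k,C in(("wrist",a,K,T),("top",t,Kt,Tt)):
    px=proj([o+h*x+[0,0,z] for x,z in((-.1,.03),(.045,.03),(.06,.059),(.095,.034))],k,C);print(n,px.round(1).tolist())
    x0,y0=np.maximum(px.min(0)-25,0).astype(int);x1,y1=(px.max(0)+25).astype(int); 
    if n=="wrist": y1=min(y1,236)
    hs=cv2.cvtColor(im,cv2.COLOR_BGR2HSV);m=np.zeros(im.shape[:2],np.uint8);m[y0:y1,x0:x1]=((hs[...,2]>150)&(hs[...,1]<70))[y0:y1,x0:x1]
    m=cv2.morphologyEx(m,cv2.MORPH_CLOSE,np.ones((9,9)) if n=="wrist" else np.ones((5,5)))
    N,l,st,c=cv2.connectedComponentsWithStats(m);i=1+st[1:,4].argmax();q=np.argwhere(l==i)[:,::-1]
    r=cv2.minAreaRect((onz(q,k,C,.035)[:,:2]*1000).astype(np.float32));print(n,r)
E
```

```text
wrist [[272.4, 225.6], [271.3, 98.5], [270.5, 81.4], [270.8, 47.6]]
wrist ((630.9575805664062, -299.01214599609375), (191.04953002929688, 52.069061279296875), 77.83646392822266)
top [[450.0, 207.1], [390.0, 193.8], [386.6, 190.2], [369.7, 189.0]]
top ((637.5975341796875, -295.09320068359375), (180.08168029785156, 52.665992736816406), 79.2235336303711)
```

The reader lies at (0.631, -0.299) with heading 78°, matching the pad centre at (0.632, -0.299), and it is flat. The arm is clear, so I'm handing in.

```bash
python3 -c "
from bench import ctrl; print(ctrl.close_job())"
```

```text
the job is handed in; nothing more can be done
None
```

I handed the job in at about 62 s: all four rolls lie flat in the box, the lid is fully seated, the label was held in the reader's view for over two seconds, and the reader is back centred on its pad (the interface gave no verdict).

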